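Stand up the fallen reagent bottles beside the microscope

ROBOT

A 7-joint arm with a two-finger parallel gripper is mounted at the origin on the work surface. World frame = base frame: x ahead of the robot, y to its left, z up, the work surface at z = 0. Lengths are in m, angles in rad, forces in N, time in s.
With the tool pointing down it reaches from about 0.4 to 0.85 m from the base axis. Payload 4.4 kg.
Tool frame: the origin (TCP) lies at the very end of the fingers, on their centre line; the grasp point (between the pads) lies 19 mm behind it (r.grip_point_offset is the z of the grasp point in the tool frame, in m); z points along the fingers, y is the line along which they close (so a half turn about z gives the same grasp; the last joint's range is limited). The gripper opens to 94 mm and grips with 3 to 60 N. Pads are 16 mm wide; open, the fingers measure 119 mm over their backs; the gripper's body (75 mm by 177 mm) begins 78 mm behind the grasp point.
Start: joints at [1.223, 0.628, 0.038, 1.517, -0.027, 0.996, -0.02], TCP at [0.181, -0.624, 0.205] pointing down, gripper open.
Joint ranges: [-3.06, 3.06], [-0.37, 2.12], [-1.25, 1.32], [0.18, 2.47], [-1.1, 4.24], [0.23, 1.98], [-2.94, 2.94]. Speed limits (rad/s): [2.57, 2.57, 3.14, 3.14, 3.14, 3.14, 3.14].

INTERFACE

Orientations are given as [roll, pitch, yaw] about the fixed x, y, z axes, in that order (R = Rz(yaw) Ry(pitch) Rx(roll)).
In Python, from workcell import telemetry, vision, job, r gives the robot as it stands. The module is installed in compiled form; this text tells all that it offers.
- The arm moves only by the tool send_rows, never from a script. Its argument "increments" is a list of rows, each an object of numbers: "tx", "ty", "tz": the shift along the tool's x, y, z in m; "twist": the turn about the tool's z in degrees. A call has 1 to 8 rows; each row shifts and turns the commanded pose from where the row before left it, along the tool's axes as they then stand; what a row does not reach is not made up. A row lasts 1/12 s, in which the tool goes at most 41.7 mm and 7.16 degrees, less where a joint would pass 70% of its speed; a pose out of reach is approached as far as the arm can. A call is refused whole if a number of a shift passes 0.0417 or a number of a turn 7.16, either way. A call with a gripper value outside its range is refused whole. "hand" is the opening in per cent of the stroke, from 0 (shut) to 100 (fully open), set as the call begins (left out, the last holds). The fingers move at their own pace and stop on an object; "newtons" is the grip in N (left out, the last holds). Time passes only in rows, so rows that do not move let the fingers close. It gives the time, the measured TCP pose, the force, the opening and the grip force at its end, in the units of the state.
- telemetry.get_state(): the state, without advancing time (a new reading comes with each control period).
- vision.read_camera(name): name is "scene" or "top"; returns (picture, depth): 420x560x3 uint8, red, green, blue; 420x560 float32, m along the optical axis (not along the pixel's ray), 0 where there is no reading.
- vision.camera_params(name): a dict with "fx", "fy", "cx", "cy" (pixels), "k1" (the pictures are not rectified: a ray, as slopes to the right and down, at radius r is drawn at 1 + k1 r^2 times it, then the intrinsics apply), "eye" and "attitude" of the camera in the world. Camera axes: x right, y up, looking along -z (the intrinsics and any distortion apply to the point x, -y, -z); pixel columns grow to the right and rows downward; lengths in m; the calibration is good to about 2 mm. A picture is of the moment at which its call begins. camera_params takes no time and is no camera call.
- job.finish_job(): hands the job in; it is judged then, once.
Trained networks look in the newest picture that a camera, given by its name, has taken for a name from the list of things; names that differ only in an ending like _2 or _b are one class to them, and where a whole thing is asked for, a point or a joint stands for the part that bears it (a point fixed in the world has none). Each returns a list of dicts, best first, with "conf" (0 to 1); they miss things now and then, are a little off and sometimes report something else, mostly with a low value. They report only what shows in the picture. A call takes as long as a camera call. They do not tell look-alikes from the thing itself.
- vision.spot_in(camera, target): "at" ([column, row] as shares, 0 to 1, of the picture: columns of its width, rows of its height, amid what is visible of it).
The state is a dict: "t": time; "qpos": joint angles; "joint_velocities": joint speeds; "joint_efforts": joint torques, N m; "eef_pos": TCP position; "eef_rot": TCP orientation; "force": force on the tool from outside, world axes, zero at the start; "moment": the same for the moment, N m; "gripper_width": finger opening in m; "gripper_force": force on a finger pad.
Only numpy, scipy, OpenCV 4.12 (cv2) and the standard library are available. Lean on these libraries where they do the work, as an engineer would, in place of code of your own. Each camera call takes 0.05 s, during which the arm holds its last target. There are 200 camera calls.

TASK

Two amber reagent bottles have been knocked over: one lies in the white tray between the jars, the other in front of the tray. Stand both upright, caps up, in the tray, one centred on each of the two round pads with a blue rim (either bottle on either pad). The pads are set to different heights each time, so feel for them. The bottles are glass: set them down gently, without dropping them or pressing hard, and leave the jars and the other things on the bench where they are.

Things in the scene. Friction and masses are not known exactly. Their poses are not given: they have to be found in the camera images.
- lane: shallow white tray fixed to the bench, the lane: 570 long (its y axis), 70 wide (x), floor 4 thick, a lip of 4 thick all round that rises 5 above the floor (9 above the bench); origin at the centre of its underside, z up. Three jars stand in it: one about 72 on either side of ring_b along y, one about 72 on the -y side of ring_a
- ring_a (a point): axis of the round pad towards the tray's -y end, given at the height of the tray's FLOOR. The level pad (58 diameter, white, blue rim) has its top 6 to 46 above the floor, different each time and for each pad, not given: find it by touch. It is sprung: sinks 4 under 16 N, then is rigid. About 20 free between a bottle standing on it and the jar on its -y side
- ring_b (a point): the same for the pad towards the +y end, which stands between two jars with about 20 free between a standing bottle and each of them
- bottle_a: amber glass bottle, black cap, 0.15 to 0.31 kg, lying in the tray along it, on the +y side of ring_a, cap to the tray's +y, over 45 free beyond the cap. 135 long: eight-sided body, 46 across flats, up to 92 from the base, taper to neck 24 at 106, cap 31 diameter from 112 to 135. Origin: centre of its flat base; x axis: from base to cap (up when standing). Centre of mass 50 from base
- bottle_b: amber glass bottle, orange cap, 0.15 to 0.31 kg, lying on the bench on the robot's side of the tray, about along it, cap to its -y. 135 long: eight-sided body, 46 across flats, up to 92 from the base, taper to neck 24 at 106, cap 31 diameter from 112 to 135. Origin: centre of its flat base; x axis: from base to cap (up when standing). Centre of mass 50 from base
- jar_1: white plastic jar with a green screw lid, 50 diameter, 60 tall, standing in the lane; origin at the centre of its underside. A loose neighbour to leave where it stands. Which jar stands at which of the three jar places varies
- jar_2: white plastic jar with a blue screw lid, 50 diameter, 60 tall, standing in the lane; origin at the centre of its underside. A loose neighbour to leave where it stands. Which jar stands at which of the three jar places varies
- jar_3: white plastic jar with a red screw lid, 50 diameter, 60 tall, standing in the lane; origin at the centre of its underside. A loose neighbour to leave where it stands. Which jar stands at which of the three jar places varies
- timer: white kitchen timer lying flat, 72 x 72 x 20, to the robot's left; origin at the centre of its underside. Leave alone
- mouse: grey computer mouse, 105 x 60 x 34, to the robot's right; origin at the centre of its underside. Leave alone
- slide_box: flat blue microscope slide box with a grey lid, 92 x 162 x 35, beyond the tray on the left; origin at the centre of its underside. Leave alone
- dishes: stack of three clear round dishes, 90 diameter, 45 tall, beyond the tray on the right; origin at the centre of its underside. Leave alone
Mind the look-alikes: they are no part of the job. Leave any red look-alike of the bottle_b alone. Leave any purple or yellow look-alike of the jar_1 alone.

How it is judged:
At the end, for the whole second after the job is handed in: Both bottles stand at rest on the pads, caps up, within 0.07 rad (4 degrees) of vertical, one on each pad with the centre of its base within 12 mm of the pad's axis; the jars stand upright within 15 mm of where they started and the other things are within 30 mm of where they were (angle between each of bottle_a, bottle_b's own x axis and vertical below 0.07 rad and z of each of bottle_a, bottle_b in the frame of lane below 0.06 m and linear speed of each of bottle_a, bottle_b below 0.02 m/s and angular speed of each of bottle_a, bottle_b below 0.2 rad/s and ((horizontal distance between bottle_a and ring_a below 0.012 m and horizontal distance between bottle_b and ring_b below 0.012 m) or (horizontal distance between bottle_a and ring_b below 0.012 m and horizontal distance between bottle_b and ring_a below 0.012 m)) and distance of each of jar_1, jar_2, jar_3 from where it was at the start of the episode below 0.015 m and angle between each of jar_1, jar_2, jar_3's own z axis and vertical below 0.1 rad and distance of each of timer, mouse, slide_box, dishes from where it was at the start of the episode below 0.03 m); the robot touches nothing.
It fails at once if a bottle is dropped, or let fall over: it moves faster than 0.3 m/s (a fall of about 5 mm) with no finger touching it ((linear speed of bottle_a above 0.3 m/s and not (contact force between the fingers and bottle_a above 0.05 N)) or (linear speed of bottle_b above 0.3 m/s and not (contact force between the fingers and bottle_b above 0.05 N))).
It fails at once if a jar is knocked over or pushed more than 30 mm (angle between any of jar_1, jar_2, jar_3's own z axis and vertical above 0.5 rad or distance of any of jar_1, jar_2, jar_3 from where it was at the start of the episode above 0.03 m).
It fails at once if a bottle strikes or is pressed on the tray or a pad with more than 30 N (contact force between any of bottle_a, bottle_b and lane above 30 N).
It also fails if it takes over 72 s, if anything falls off the work surface, if the arm or the gripper's body presses on something with over 40 N, if the wrist force passes 120 N, or if a joint passes its speed limit or range.

## Working session

There is one attempt and no reset: what is moved stays moved. The work goes in short steps, Python scripts to look and compute and a tool call to move; the robot and the scene stay as the last step left them, time stands still between calls to the robot, and variables do not carry over. Pictures are saved under pics/ and viewed, at most 10 in all, crops included, and the job is handed in when it is done.

Besides the shell and the picture viewer there is one more tool, called after ">>>" as name(argument=value, ...) on one line, values as JSON. send_rows: Moves the arm, as the interface text tells. Its arguments: {"type":"object","properties":{"increments":{"type":"array","items":{"type":"object","properties":{"tx":{"type":"number"},"ty":{"type":"number"},"tz":{"type":"number"},"twist":{"type":"number"}}}},"hand":{"type":"number"},"newtons":{"type":"number"}},"required":["increments"]}

```bash
mkdir -p pics
cat > h.py <<'E'
import numpy as np, cv2
from scipy.spatial.transform import Rotation as R
from workcell import telemetry, vision, job, r
def cam(n):
    p=vision.camera_params(n); a=np.array(p["attitude"],float)
    M=a if a.shape==(3,3) else (R.from_euler('xyz',a).as_matrix() if a.size==3 else None)
    return p,M,np.array(p["eye"])
def world(n,uv,d):
    "pixels Nx2 + depth N -> world Nx3"
    p,M,e=cam(n); K=np.array([[p["fx"],0,p["cx"]],[0,p["fy"],p["cy"]],[0,0,1]],float)
    u=cv2.undistortPoints(np.asarray(uv,float).reshape(-1,1,2),K,np.array([p["k1"],0,0,0.]))[:,0]
    d=np.asarray(d,float).reshape(-1)
    return (np.c_[u[:,0]*d,-u[:,1]*d,-d])@M.T+e
def cloud(n,depth):
    v,u=np.mgrid[:depth.shape[0],:depth.shape[1]]
    return world(n,np.c_[u.ravel(),v.ravel()],depth.ravel()).reshape(*depth.shape,3)
E
python3 - <<'E'
from h import *
for n in("scene","top"):
    im,d=vision.read_camera(n); cv2.imwrite(f"pics/{n}0.png",im[...,::-1]); np.savez(f"{n}0.npz",im=im,d=d)
    print(n,vision.camera_params(n))
    P=cloud(n,d)
    for t in("bottle_a","jar_1","lane","ring_a"):
        for o in vision.spot_in(n,t):
            c,w=o["at"]; c=int(c*560);w=int(w*420); print(t,round(o["conf"],2),c,w,P[w,c].round(3))
s=telemetry.get_state();print(s)
E
```

```text
scene {'fx': 387.538326804879, 'fy': 387.538326804879, 'cx': 275.6951338339896, 'cy': 207.76057306350054, 'k1': -0.07114775273557178, 'eye': array([1.25196495, 0.05656518, 0.89687888]), 'attitude': array([ 0.69736129, -0.01356225,  1.6517211 ])}
bottle_a 0.81 239 156 [ 0.319 -0.128  0.032]
bottle_a 0.74 281 185 [0.451 0.019 0.047]
bottle_a 0.7 340 177 [0.393 0.199 0.04 ]
bottle_a 0.6 257 225 [ 0.607 -0.036  0.046]
bottle_a 0.32 289 233 [0.595 0.054 0.004]
jar_1 0.94 197 217 [ 0.608 -0.202  0.063]
jar_1 0.85 353 268 [0.731 0.22  0.061]
jar_1 0.76 318 229 [0.62  0.131 0.065]
jar_1 0.75 370 234 [0.623 0.27  0.063]
jar_1 0.69 395 268 [0.722 0.327 0.059]
lane 0.62 290 232 [0.59  0.056 0.002]
lane 0.57 424 205 [0.465 0.455 0.018]
ring_a 0.69 285 233 [0.608 0.042 0.02 ]
top {'fx': 520.0253221540456, 'fy': 520.0253221540456, 'cx': 273.7618225435148, 'cy': 201.9641316946992, 'k1': -0.1383029574306006, 'eye': array([0.21576551, 0.00324985, 1.4739405 ]), 'attitude': array([ 0.21683932,  0.0020106 , -1.57689939])}
bottle_a 0.88 326 282 [ 0.306 -0.137  0.044]
bottle_a 0.85 265 234 [0.439 0.029 0.
[... 445 characters left out ...]
469,  0.62841455,  0.03854562,  1.51741704, -0.02695561,
        0.996335  , -0.02000992]), 'joint_velocities': array([-4.24024274e-04, -2.24202404e-04, -6.79332995e-05, -1.28464297e-03,
        1.58093424e-03,  1.89028205e-04,  1.62909368e-03]), 'joint_efforts': array([-6.37835929e-04, -5.49143565e+01,  1.14182755e+00, -1.86774820e+01,
       -5.23172482e-02,  1.66974915e-02,  6.70943518e-05]), 'eef_pos': array([ 0.18073986, -0.62435565,  0.20546437]), 'eef_rot': array([-3.14153881e+00,  2.97276156e-05,  2.81753543e-01]), 'force': array([-1.235264  , -0.01514079, -0.21580208]), 'moment': array([0.05140315, 0.00151902, 0.00470991]), 'gripper_force': 0.0, 'gripper_width': 0.09376540033413014}
```

Run:
```python
import cv2,numpy as np
a=cv2.imread("pics/top0.png")
cv2.imwrite("pics/topc.png",cv2.resize(a[100:330,100:400],None,fx=2.6,fy=2.6,interpolation=cv2.INTER_CUBIC))
```

```text
(no output)
```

View pics/topc.png

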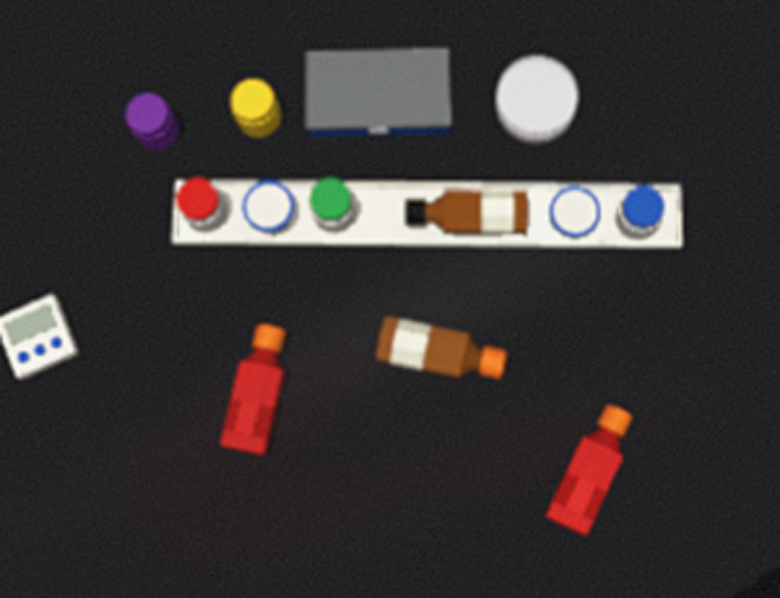

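View pics/scene0.png

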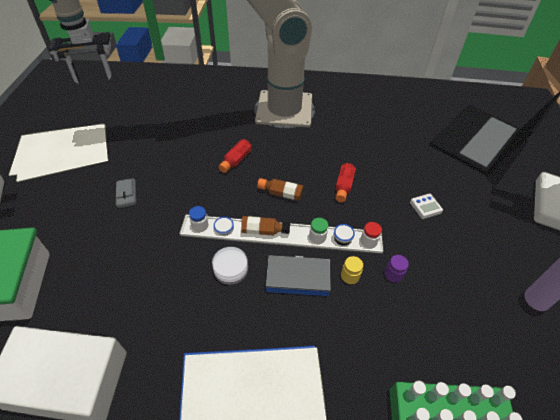

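```bash
cat > m.py <<'E'
from h import *
for n in("top","scene"):
    z=np.load(f"{n}0.npz"); im,d=z["im"],z["d"]; P=cloud(n,d); hsv=cv2.cvtColor(im,cv2.COLOR_RGB2HSV).astype(int)
    H,S,V=hsv[...,0],hsv[...,1],hsv[...,2]; X,Y,Z=P[...,0],P[...,1],P[...,2]
    print(n,"bench z",np.median(Z[(abs(X-.5)<.03)&(abs(Y+.2)<.1)&(d>0)]))
    # lane
    m=(S<50)&(V>140)&(Z<.02)&(X>.53)&(X<.67)&(Y>-.3)&(Y<.4)&(d>0)
    q=P[m][:,:2].astype(np.float32); c,sz,a=cv2.minAreaRect(q); print("lane",c,sz,a,m.sum(), np.median(Z[m]))
    # pads
    for nm,y0 in(("ring_a",-.13),("ring_b",.2)):
        b=(H>100)&(H<125)&(S>90)&(V>60)&(abs(Y-y0)<.045)&(abs(X-.6)<.05)&(d>0)
        w=(S<50)&(V>140)&(abs(Y-y0)<.022)&(abs(X-.6)<.022)&(d>0)
        u=np.argwhere(b)[:,::-1].astype(np.float32)
        if len(u)>8:
            zc=np.median(Z[w]); cn=cv2.minEnclosingCircle(P[b][:,:2].astype(np.float32)); e=cv2.fitEllipse(u); cc=np.array(e[0])
            dd=d[int(round(cc[1])),int(round(cc[0]))]
            print(nm,"z",zc.round(4),np.std(Z[w]).round(4),"ell",cc,e[1],world(n,[cc],[dd]).round(4),"circ",cn)
    # bottles
    for nm,x0,x1,y0,y1 in(("a",.55,.65,-.085,.07),("b",.38,.5,-.07,.09)):
        m=(S>60)&(V>40)&(H<25)&(X>x0)&(X<x1)&(Y>y0)&(Y<y1)&(Z>.012)&(d>0) if nm=="b" else (X>x0)&(X<x1)&(Y>y0)&(Y<y1)&(Z>.018)&(d>0)
        if nm=="b": m=(X>x0)&(X<x1)&(Y>y0)&(Y<y1)&(Z>.014)&(d>0)
        q=P[m]; r_=cv2.minAreaRect(q[:,:2].astype(np.float32)); print(nm,r_,m.sum(),"top z",np.percentile(q[:,2],[50,95]))
        c0=q[:,:2].mean(0); ev=np.linalg.svd(q[:,:2]-c0,full_matrices=False)[2][0]; s=(q[:,:2]-c0)@ev
        lo,hi=np.percentile(s,[.5,99.5]); print("  axis",np.degrees(np.arctan2(ev[1],ev[0])).round(2),"ends",(c0+ev*lo).round(4),(c0+ev*hi).round(4),hi-lo)
        cm=m&((H<14)&(S>170)&(V>150)) if nm=="b" else m&(V<60)
        print("  cap",P[cm].mean(0).round(4),cm.sum())
    for nm,y in(("blue",-.2),("green",.13),("red",.28)):
        m=(abs(X-.6)<.05)&(abs(Y-y)<.04)&(Z>.052)&(d>0); print(nm,cv2.minEnclosingCircle(P[m][:,:2].astype(np.float32)))
E
python3 m.py
```

```text
top bench z -0.00017849482923515403
lane (0.6024669408798218, 0.034721314907073975) (0.575807511806488, 0.07914099097251892) 89.45274353027344 2529 0.004724067984647196
ring_a z 0.0218 0.0041 ell [320.73651123 180.96766663] (18.043540954589844, 18.20351791381836) [[ 0.5975 -0.132   0.0197]] circ ((0.5967468023300171, -0.13036800920963287), 0.02873772755265236)
ring_b z 0.0343 0.0133 ell [202.85346985 178.57392883] (18.091764450073242, 19.142520904541016) [[0.6034 0.2076 0.0331]] circ ((0.6097937226295471, 0.20827078819274902), 0.03550616279244423)
a ((0.5922578573226929, -0.00955144315958023), (0.1344904750585556, 0.05322732403874397), 89.26073455810547) 708 top z [0.04411475 0.0531919 ]
  axis -91.67 ends [0.5944 0.0575] [ 0.5905 -0.0766] 0.1340800362006317
  cap [0.592  0.0445 0.0385] 48
b ((0.44193172454833984, 0.01734105870127678), (0.1351996660232544, 0.04758100584149361), 77.1401138305664) 732 top z [0.04041393 0.04982835]
  axis -102.34 ends [0.454  0.0829] [ 0.4256 -0.0472] 0.13318065594746162
  cap [ 0.4332 -0.0011  0.0403] 187
blue ((0.5906187295913696, -0.2017541080713272)
[... 726 characters left out ...]
08020210266, -0.014382310211658478), (0.0512407124042511, 0.13498514890670776), 0.5181295871734619) 736 top z [0.04206629 0.05185807]
  axis 91.09 ends [ 0.6048 -0.0807] [0.6022 0.0525] 0.1332747201526438
  cap [0.6013 0.0422 0.037 ] 74
b ((0.44133687019348145, 0.012569859623908997), (0.13565266132354736, 0.05025855824351311), 77.90461730957031) 601 top z [0.03760246 0.04782617]
  axis 76.27 ends [ 0.4336 -0.0546] [0.4655 0.0762] 0.1345990366919484
  cap [ 0.4324 -0.0416  0.0349] 60
blue ((0.5929185748100281, -0.20634755492210388), 0.02574264444410801)
green ((0.6018832921981812, 0.13412873446941376), 0.023597924038767815)
red ((0.6037300825119019, 0.27973002195358276), 0.023813674226403236)
```

>>> send_rows(increments=[{"twist": -7},{"twist": -7},{"twist": -7},{"twist": -7},{"twist": -7},{"twist": -7},{"twist": -7},{"twist": -7}], hand=100)

```text
validation failed for argument at $.in...
```

>>> send_rows(increments=[{"twist": -5.4},{"tx": 0.039,"ty": 0.0073},{"tx": 0.039,"ty": 0.0073},{"tx": 0.039,"ty": 0.0073},{"tx": 0.039,"ty": 0.0073},{"tx": 0.039,"ty": 0.0073},{"tx": 0.039,"ty": 0.0073},{"tx": 0.039,"ty": 0.0073}])

```text
validation failed for argument at $.in...
```

>>> send_rows(increments=[{"tx": 0.039,"ty": 0.0073},{"tx": 0.039,"ty": 0.0073},{"tx": 0.039,"ty": 0.0073},{"tx": 0.039,"ty": 0.0073},{"tx": 0.039,"ty": 0.0073},{"tx": 0.039,"ty": 0.0073},{"tx": 0.039,"ty": 0.0073}])

```text
validation failed for argument at $.in...
```

>>> send_rows(increments=[{"tx": 0,"ty": 0,"tz": 0,"twist": -7},{"tx": 0,"ty": 0,"tz": 0,"twist": -7},{"tx": 0,"ty": 0,"tz": 0,"twist": -7},{"tx": 0,"ty": 0,"tz": 0,"twist": -7},{"tx": 0,"ty": 0,"tz": 0,"twist": -7},{"tx": 0,"ty": 0,"tz": 0,"twist": -7},{"tx": 0,"ty": 0,"tz": 0,"twist": -7},{"tx": 0,"ty": 0,"tz": 0,"twist": -7}], hand=100)

```text
t: 1.17
eef_pos: [0.1807, -0.6244, 0.2056]
eef_rot: [-3.142, 0.0, 1.265]
force: [-1.0, 0.1, -0.8]
gripper_width: 0.0938
gripper_force: 0.0
```

>>> send_rows(increments=[{"tx": 0,"ty": 0,"tz": 0,"twist": -5},{"tx": 0.039,"ty": 0.0073,"tz": 0,"twist": 0},{"tx": 0.039,"ty": 0.0073,"tz": 0,"twist": 0},{"tx": 0.039,"ty": 0.0073,"tz": 0,"twist": 0},{"tx": 0.039,"ty": 0.0073,"tz": 0,"twist": 0},{"tx": 0.039,"ty": 0.0073,"tz": 0,"twist": 0},{"tx": 0.039,"ty": 0.0073,"tz": 0,"twist": 0},{"tx": 0.039,"ty": 0.0073,"tz": 0,"twist": 0}])

```text
t: 1.83
eef_pos: [0.2918, -0.368, 0.2058]
eef_rot: [3.141, 0.0, 1.346]
force: [0.8, -0.5, 0.4]
gripper_width: 0.0937
gripper_force: 0.0
```

>>> send_rows(increments=[{"tx": 0.039,"ty": 0.0073,"tz": 0,"twist": 0},{"tx": 0.039,"ty": 0.0073,"tz": 0,"twist": 0},{"tx": 0.039,"ty": 0.0073,"tz": 0,"twist": 0},{"tx": 0.039,"ty": 0.0073,"tz": 0,"twist": 0},{"tx": 0.039,"ty": 0.0073,"tz": 0,"twist": 0},{"tx": 0.039,"ty": 0.0073,"tz": 0,"twist": 0},{"tx": 0.039,"ty": 0.0073,"tz": 0,"twist": 0},{"tx": 0,"ty": 0,"tz": 0,"twist": 0}])

```text
t: 2.5
eef_pos: [0.4057, -0.1071, 0.2063]
eef_rot: [3.138, -0.004, 1.358]
force: [0.5, 0.3, 0.3]
gripper_width: 0.0938
gripper_force: 0.0
```

>>> send_rows(increments=[{"tx": 0.0353,"ty": 0.0048,"tz": 0,"twist": 0},{"tx": 0.0353,"ty": 0.0048,"tz": 0,"twist": 0},{"tx": 0,"ty": 0,"tz": 0.04,"twist": 0},{"tx": 0,"ty": 0,"tz": 0.04,"twist": 0},{"tx": 0,"ty": 0,"tz": 0.04,"twist": 0},{"tx": 0,"ty": 0,"tz": 0.03,"twist": 0},{"tx": 0,"ty": 0,"tz": 0,"twist": 0}])

```text
t: 3.08
eef_pos: [0.4235, -0.048, 0.0513]
eef_rot: [-3.133, 0.002, 1.347]
force: [-0.5, 0.9, -0.5]
gripper_width: 0.0942
gripper_force: 0.0
```

Run:
```python
from h import *
print(telemetry.get_state()["eef_pos"],telemetry.get_state()["eef_rot"])
im,d=vision.read_camera("scene"); cv2.imwrite("pics/s1.png",cv2.resize(im[120:260,180:400],None,fx=3.4,fy=3.4)[...,::-1])
```

```text
[ 0.42351702 -0.04797839  0.05132363] [-3.13258810e+00  1.77644955e-03  1.34741549e+00]
```

View pics/s1.png

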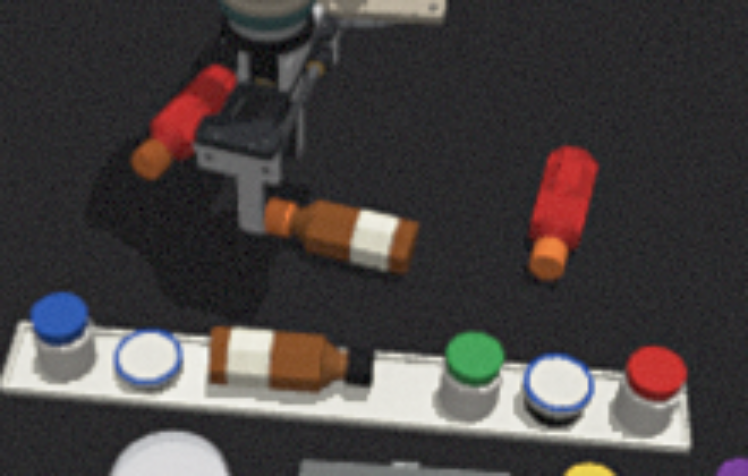

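>>> send_rows(increments=[{"tx": 0.009,"ty": 0.0045,"tz": 0.01,"twist": 0},{"tx": 0,"ty": 0,"tz": 0.015,"twist": 0},{"tx": 0,"ty": 0,"tz": 0.01,"twist": 0},{"tx": 0,"ty": 0,"tz": 0,"twist": 0},{"tx": 0,"ty": 0,"tz": 0,"twist": 0}])

```text
t: 3.55
eef_pos: [0.4345, -0.0406, 0.0221]
eef_rot: [3.139, -0.0, 1.346]
force: [0.6, -0.4, 0.3]
gripper_width: 0.0939
gripper_force: 0.0
```

>>> send_rows(increments=[{"tx": -0.001,"ty": -0.004,"tz": 0.008,"twist": 0},{"tx": 0,"ty": 0,"tz": 0.008,"twist": 0},{"tx": 0,"ty": 0,"tz": 0,"twist": 0},{"tx": 0,"ty": 0,"tz": 0,"twist": 0}])

```text
t: 3.88
eef_pos: [0.4301, -0.0409, 0.0057]
eef_rot: [3.14, -0.0, 1.346]
force: [-0.3, 0.9, -0.6]
gripper_width: 0.0942
gripper_force: 0.0
```

>>> send_rows(increments=[{"tx": 0,"ty": 0,"tz": 0,"twist": 0},{"tx": 0,"ty": 0,"tz": 0,"twist": 0},{"tx": 0,"ty": 0,"tz": 0,"twist": 0},{"tx": 0,"ty": 0,"tz": 0,"twist": 0},{"tx": 0,"ty": 0,"tz": 0,"twist": 0},{"tx": 0,"ty": 0,"tz": 0,"twist": 0},{"tx": 0,"ty": 0,"tz": 0,"twist": 0},{"tx": 0,"ty": 0,"tz": 0,"twist": 0}], hand=10, newtons=8)

```text
t: 4.55
eef_pos: [0.4292, -0.0404, 0.0044]
eef_rot: [-3.141, 0.0, 1.347]
force: [-0.3, 0.6, 1.6]
gripper_width: 0.0438
gripper_force: 0.0
```

>>> send_rows(increments=[{"tx": 0,"ty": 0,"tz": 0,"twist": 0},{"tx": 0,"ty": 0,"tz": 0,"twist": 0},{"tx": 0,"ty": 0,"tz": 0,"twist": 0},{"tx": 0,"ty": 0,"tz": 0,"twist": 0}])

```text
t: 4.88
eef_pos: [0.429, -0.0404, 0.0044]
eef_rot: [-3.141, 0.0, 1.347]
force: [-0.3, -0.3, -0.2]
gripper_width: 0.0305
gripper_force: 8.0
```

>>> send_rows(increments=[{"tx": 0.004,"ty": 0,"tz": -0.016,"twist": 0},{"tx": 0.0062,"ty": 0,"tz": -0.016,"twist": 0},{"tx": 0.008,"ty": 0,"tz": -0.0145,"twist": 0},{"tx": 0.0098,"ty": 0,"tz": -0.0135,"twist": 0},{"tx": 0.0115,"ty": 0,"tz": -0.0115,"twist": 0},{"tx": 0.013,"ty": 0,"tz": -0.0105,"twist": 0},{"tx": 0.0142,"ty": 0,"tz": -0.0085,"twist": 0},{"tx": 0.0151,"ty": 0,"tz": -0.0065,"twist": 0}])

```text
t: 5.55
eef_pos: [0.4474, 0.0396, 0.1021]
eef_rot: [3.142, 0.0, 1.345]
force: [0.6, -0.3, -0.7]
gripper_width: 0.031
gripper_force: 8.0
```

>>> send_rows(increments=[{"tx": 0.0158,"ty": 0,"tz": -0.0045,"twist": 0},{"tx": 0.0163,"ty": 0,"tz": -0.0025,"twist": 0},{"tx": 0.0164,"ty": 0,"tz": -0.001,"twist": 0},{"tx": 0.0163,"ty": 0,"tz": -0.001,"twist": 0},{"tx": 0,"ty": 0,"tz": -0.008,"twist": 0},{"tx": 0,"ty": 0,"tz": -0.01,"twist": 0},{"tx": 0,"ty": 0,"tz": 0,"twist": 0},{"tx": 0,"ty": 0,"tz": 0,"twist": 0}])

```text
t: 6.22
eef_pos: [0.462, 0.1013, 0.129]
eef_rot: [3.141, 0.001, 1.345]
force: [0.3, 0.3, -1.6]
gripper_width: 0.031
gripper_force: 8.0
```

Run:
```python
from h import *
s=telemetry.get_state();print(s["t"],s["eef_pos"],s["force"])
im,d=vision.read_camera("scene"); cv2.imwrite("pics/s2.png",cv2.resize(im[90:260,180:400],None,fx=3.4,fy=3.4)[...,::-1])
```

```text
6.2167 [0.46198887 0.10126594 0.1290201 ] [ 0.33610303  0.3116275  -1.56283172]
```

View pics/s2.png

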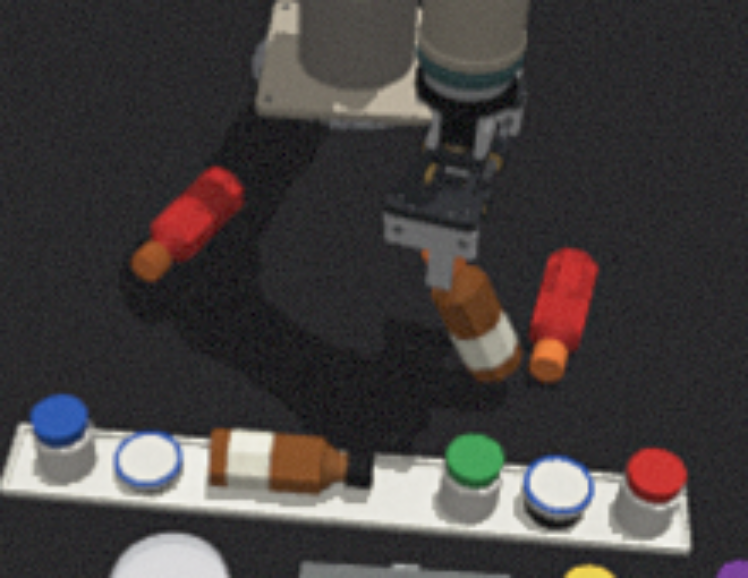

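>>> send_rows(increments=[{"tx": 0,"ty": 0,"tz": 0.008,"twist": 0},{"tx": 0,"ty": 0,"tz": 0.007,"twist": 0},{"tx": 0,"ty": 0,"tz": 0,"twist": 0},{"tx": 0,"ty": 0,"tz": 0,"twist": 0},{"tx": 0,"ty": 0,"tz": 0,"twist": 0},{"tx": 0,"ty": 0,"tz": 0,"twist": 0}], newtons=4)

```text
t: 6.77
eef_pos: [0.4619, 0.1026, 0.1134]
eef_rot: [-3.141, -0.0, 1.346]
force: [-0.4, 0.2, -1.8]
gripper_width: 0.0306
gripper_force: 4.0
```

```bash
cat >> h.py <<'E'
def tilt(im,d,P,xy,zlo,zhi,rad=.09,save=None):
    "principal axis of a held bottle from body points (amber/white) in a box"
    X,Y,Z=P[...,0],P[...,1],P[...,2]; hsv=cv2.cvtColor(im,cv2.COLOR_RGB2HSV); 
    amber=(hsv[...,0]<16)&(hsv[...,1]>110)&(hsv[...,2]<170)
    m=amber&(np.hypot(X-xy[0],Y-xy[1])<rad)&(Z>zlo)&(Z<zhi)&(d>0)
    q=P[m]; 
    for a,b in zip(np.linspace(zlo,zhi,8)[:-1],np.linspace(zlo,zhi,8)[1:]):
        k=(q[:,2]>=a)&(q[:,2]<b)
        if k.sum()>5: print(round(a,3),k.sum(),"x",np.percentile(q[k,0],[5,95]).round(4),"y",np.percentile(q[k,1],[3,97]).round(4),"ymid",(np.percentile(q[k,1],[3,97]).mean()).round(4))
E
python3 - <<'E'
from h import *
s=telemetry.get_state();print(s["t"],s["eef_pos"],s["force"],s["gripper_force"])
im,d=vision.read_camera("scene"); P=cloud("scene",d); tilt(im,d,P,s["eef_pos"],.0,.14)
cv2.imwrite("pics/s3.png",cv2.resize(im[90:260,180:400],None,fx=3.4,fy=3.4)[...,::-1])
E
```

```text
6.7667 [0.46189077 0.10264014 0.11342351] [-0.38061475  0.15409436 -1.83655386] 3.999995067715645
0.0 44 x [0.4627 0.4862] y [0.0864 0.1906] ymid 0.1385
0.02 14 x [0.4465 0.4869] y [0.11   0.1926] ymid 0.1513
0.04 7 x [0.4603 0.4827] y [0.0835 0.1265] ymid 0.105
0.06 76 x [0.4635 0.4862] y [0.0815 0.1281] ymid 0.1048
0.08 102 x [0.4578 0.4856] y [0.0801 0.126 ] ymid 0.1031
0.1 64 x [0.4577 0.4817] y [0.085 0.123] ymid 0.104
0.12 16 x [0.4663 0.4738] y [0.0858 0.1147] ymid 0.1002
```

View pics/s3.png

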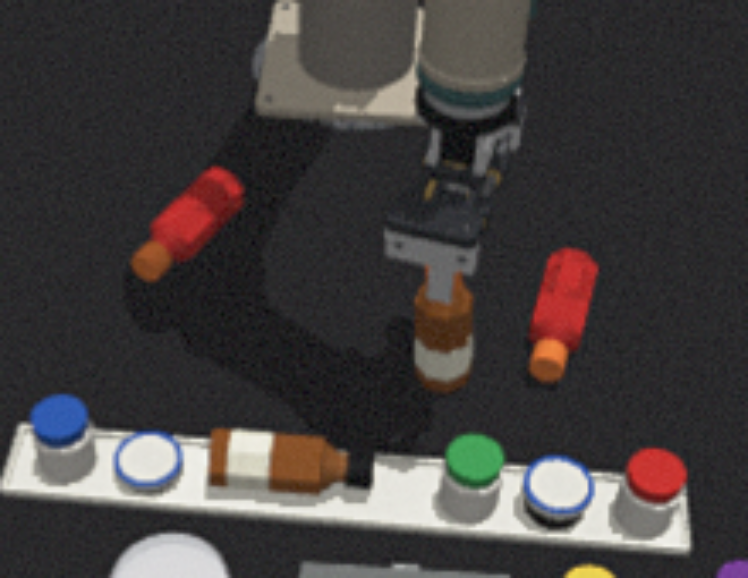

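>>> send_rows(increments=[{"tx": 0,"ty": 0,"tz": -0.005,"twist": 0},{"tx": 0,"ty": 0,"tz": -0.015,"twist": 0},{"tx": 0,"ty": 0,"tz": -0.02,"twist": 0},{"tx": 0,"ty": 0,"tz": -0.02,"twist": 0},{"tx": 0,"ty": 0,"tz": -0.02,"twist": 0},{"tx": 0,"ty": 0,"tz": -0.015,"twist": 0},{"tx": 0,"ty": 0,"tz": -0.005,"twist": 0},{"tx": 0,"ty": 0,"tz": 0,"twist": 0}], newtons=15)

```text
t: 7.48
eef_pos: [0.4627, 0.1027, 0.2149]
eef_rot: [3.139, -0.001, 1.346]
force: [-0.2, -0.5, -2.0]
gripper_width: 0.0306
gripper_force: 15.0
```

>>> send_rows(increments=[{"tx": 0.006,"ty": 0.005,"tz": 0,"twist": 0},{"tx": 0.016,"ty": 0.0135,"tz": 0,"twist": 0},{"tx": 0.023,"ty": 0.0195,"tz": 0,"twist": 0},{"tx": 0.024,"ty": 0.0205,"tz": 0,"twist": 0},{"tx": 0.024,"ty": 0.0205,"tz": 0,"twist": 0},{"tx": 0.02,"ty": 0.017,"tz": 0,"twist": 0},{"tx": 0.0145,"ty": 0.012,"tz": 0,"twist": 0},{"tx": 0.006,"ty": 0.005,"tz": 0,"twist": 0}])

```text
t: 8.15
eef_pos: [0.6029, 0.21, 0.2113]
eef_rot: [-3.14, -0.001, 1.348]
force: [-0.0, 0.8, -2.2]
gripper_width: 0.0307
gripper_force: 15.0
```

>>> send_rows(increments=[{"tx": 0,"ty": 0,"tz": 0,"twist": 0},{"tx": 0,"ty": 0,"tz": 0,"twist": 0},{"tx": 0,"ty": 0,"tz": 0,"twist": 0},{"tx": 0,"ty": 0,"tz": 0,"twist": 0}])

```text
t: 8.48
eef_pos: [0.6009, 0.2063, 0.2134]
eef_rot: [-3.141, 0.001, 1.346]
force: [-0.4, 0.4, -1.4]
gripper_width: 0.0308
gripper_force: 15.0
```

Run:
```python
from h import *
s=telemetry.get_state();print(s["t"],s["eef_pos"],s["eef_rot"],s["force"],s["gripper_width"])
for n in("scene","top"):
    im,d=vision.read_camera(n); P=cloud(n,d); print(n);tilt(im,d,P,s["eef_pos"],.09,.23,.06)
    if n=="scene":cv2.imwrite("pics/s4.png",cv2.resize(im[90:260,230:450],None,fx=3.4,fy=3.4)[...,::-1])
```

```text
8.4833 [0.60092981 0.20633755 0.21342464] [-3.14120678e+00  1.36274971e-03  1.34590055e+00] [-0.41005938  0.3759092  -1.43066098] 0.03081132009744846
scene
0.09 16 x [0.6064 0.6251] y [0.1892 0.2277] ymid 0.2084
0.11 33 x [0.6106 0.6258] y [0.1906 0.2311] ymid 0.2108
0.15 57 x [0.6102 0.6251] y [0.1869 0.2269] ymid 0.2069
0.17 102 x [0.6055 0.625 ] y [0.1846 0.2281] ymid 0.2064
0.19 171 x [0.5957 0.6234] y [0.1846 0.2274] ymid 0.206
0.21 21 x [0.6025 0.6109] y [0.1888 0.2182] ymid 0.2035
top
0.17 13 x [0.5769 0.5793] y [0.2007 0.2145] ymid 0.2076
0.19 13 x [0.578  0.5823] y [0.2012 0.2116] ymid 0.2064
```

View pics/s4.png

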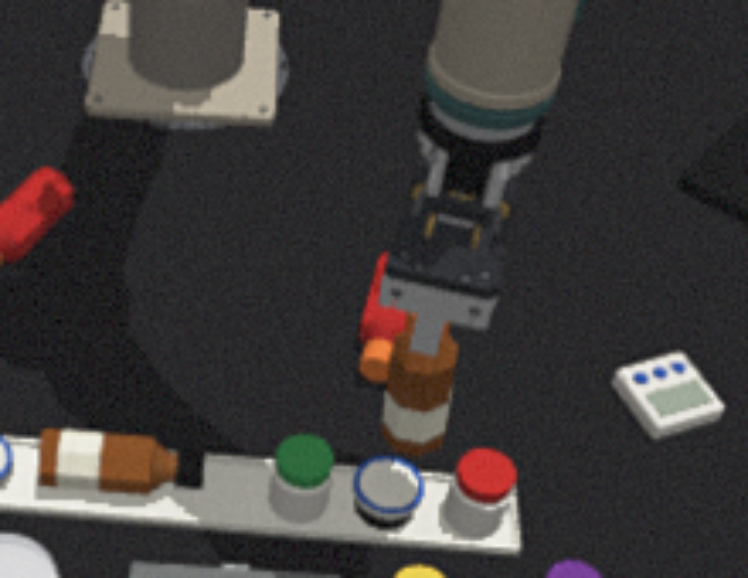

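>>> send_rows(increments=[{"tx": 0,"ty": 0,"tz": 0.006,"twist": 0},{"tx": 0,"ty": 0,"tz": 0.012,"twist": 0},{"tx": 0,"ty": 0,"tz": 0.014,"twist": 0},{"tx": 0,"ty": 0,"tz": 0.012,"twist": 0},{"tx": 0,"ty": 0,"tz": 0.008,"twist": 0},{"tx": 0,"ty": 0,"tz": 0.004,"twist": 0},{"tx": 0,"ty": 0,"tz": 0.002,"twist": 0},{"tx": 0,"ty": 0,"tz": 0,"twist": 0}])

```text
t: 9.25
eef_pos: [0.6016, 0.2076, 0.1551]
eef_rot: [-3.141, 0.0, 1.346]
force: [0.3, 0.6, -1.8]
gripper_width: 0.0309
gripper_force: 15.0
```

>>> send_rows(increments=[{"tx": 0,"ty": 0,"tz": 0.0015,"twist": 0},{"tx": 0,"ty": 0,"tz": 0.0015,"twist": 0},{"tx": 0,"ty": 0,"tz": 0,"twist": 0}])

```text
t: 9.5
eef_pos: [0.6019, 0.2076, 0.1527]
eef_rot: [3.141, -0.0, 1.346]
force: [-0.1, 0.3, -2.3]
gripper_width: 0.0308
gripper_force: 15.0
```

>>> send_rows(increments=[{"tx": 0,"ty": 0,"tz": 0.0015,"twist": 0},{"tx": 0,"ty": 0,"tz": 0.001,"twist": 0},{"tx": 0,"ty": 0,"tz": 0,"twist": 0}])

```text
t: 9.75
eef_pos: [0.6017, 0.2074, 0.1499]
eef_rot: [-3.142, 0.0, 1.346]
force: [-0.1, -0.3, -2.5]
gripper_width: 0.0306
gripper_force: 15.0
```

>>> send_rows(increments=[{"tx": -0.0015,"ty": 0,"tz": 0.0015,"twist": 0},{"tx": 0,"ty": 0,"tz": 0.0015,"twist": 0},{"tx": 0,"ty": 0,"tz": 0,"twist": 0}])

```text
t: 10.0
eef_pos: [0.6012, 0.2057, 0.1466]
eef_rot: [-3.141, 0.001, 1.346]
force: [-0.2, 0.6, -1.6]
gripper_width: 0.0309
gripper_force: 15.0
```

>>> send_rows(increments=[{"tx": 0,"ty": 0,"tz": 0.0015,"twist": 0},{"tx": 0,"ty": 0,"tz": 0.001,"twist": 0},{"tx": 0,"ty": 0,"tz": 0,"twist": 0}])

```text
t: 10.25
eef_pos: [0.6012, 0.206, 0.1442]
eef_rot: [-3.141, 0.0, 1.346]
force: [0.1, 0.1, -1.9]
gripper_width: 0.0303
gripper_force: 15.0
```

>>> send_rows(increments=[{"tx": 0,"ty": 0,"tz": 0.0015,"twist": 0},{"tx": 0,"ty": 0,"tz": 0.001,"twist": 0},{"tx": 0,"ty": 0,"tz": 0,"twist": 0}])

```text
t: 10.5
eef_pos: [0.6017, 0.2065, 0.1424]
eef_rot: [3.141, -0.001, 1.346]
force: [0.1, -0.6, 2.6]
gripper_width: 0.0307
gripper_force: 15.0
```

>>> send_rows(increments=[{"tx": 0,"ty": 0,"tz": 0.001,"twist": 0},{"tx": 0,"ty": 0,"tz": 0.001,"twist": 0},{"tx": 0,"ty": 0,"tz": 0,"twist": 0}])

```text
t: 10.75
eef_pos: [0.6019, 0.2069, 0.141]
eef_rot: [3.14, -0.001, 1.347]
force: [-0.7, -0.3, 6.5]
gripper_width: 0.0306
gripper_force: 15.0
```

>>> send_rows(increments=[{"tx": 0,"ty": 0,"tz": 0,"twist": 0},{"tx": 0,"ty": 0,"tz": 0,"twist": 0},{"tx": 0,"ty": 0,"tz": 0.0005,"twist": 0},{"tx": 0,"ty": 0,"tz": 0,"twist": 0}], newtons=3)

```text
t: 11.08
eef_pos: [0.6018, 0.2065, 0.1399]
eef_rot: [3.141, -0.001, 1.347]
force: [0.3, 0.6, 4.9]
gripper_width: 0.0309
gripper_force: 3.0
```

Run:
```python
from h import *
s=telemetry.get_state();print(s["t"],s["eef_pos"],s["force"],s["gripper_width"])
for n in("scene","top"):
    im,d=vision.read_camera(n); P=cloud(n,d); print(n);tilt(im,d,P,s["eef_pos"],.04,.16,.05)
```

```text
11.0833 [0.60178824 0.20645264 0.13989096] [0.26802116 0.57177226 4.92351428] 0.030931244296868464
scene
0.04 20 x [0.6144 0.6272] y [0.1916 0.2266] ymid 0.2091
0.074 18 x [0.6082 0.6251] y [0.1866 0.2275] ymid 0.2071
0.091 76 x [0.607  0.6261] y [0.1849 0.2273] ymid 0.2061
0.109 85 x [0.6003 0.6252] y [0.1842 0.2289] ymid 0.2066
0.126 98 x [0.5965 0.6217] y [0.1869 0.2274] ymid 0.2071
0.143 9 x [0.6047 0.612 ] y [0.1903 0.2164] ymid 0.2033
top
0.091 11 x [0.5776 0.5897] y [0.1914 0.2136] ymid 0.2025
0.109 23 x [0.5781 0.591 ] y [0.1918 0.21  ] ymid 0.2009
0.126 14 x [0.5797 0.5931] y [0.195  0.2078] ymid 0.2014
```

>>> send_rows(increments=[{"tx": 0,"ty": 0,"tz": -0.0007,"twist": 0},{"tx": 0,"ty": 0,"tz": -0.0006,"twist": 0},{"tx": 0,"ty": 0,"tz": 0,"twist": 0},{"tx": 0,"ty": 0,"tz": 0,"twist": 0}])

```text
t: 11.52
eef_pos: [0.6014, 0.2058, 0.1405]
eef_rot: [-3.141, 0.0, 1.346]
force: [0.2, 0.6, 1.6]
gripper_width: 0.0307
gripper_force: 3.0
```

>>> send_rows(increments=[{"tx": 0,"ty": 0,"tz": -0.0004,"twist": 0},{"tx": 0,"ty": 0,"tz": 0,"twist": 0},{"tx": 0,"ty": 0,"tz": 0,"twist": 0}])

```text
t: 11.77
eef_pos: [0.6013, 0.2058, 0.1409]
eef_rot: [-3.141, 0.0, 1.346]
force: [1.0, 1.2, 1.4]
gripper_width: 0.0309
gripper_force: 3.0
```

>>> send_rows(increments=[{"tx": 0,"ty": 0,"tz": 0,"twist": 0},{"tx": 0,"ty": 0,"tz": 0,"twist": 0},{"tx": 0,"ty": 0,"tz": 0,"twist": 0},{"tx": 0,"ty": 0,"tz": 0,"twist": 0},{"tx": 0,"ty": 0,"tz": 0,"twist": 0},{"tx": 0,"ty": 0,"tz": 0,"twist": 0},{"tx": 0,"ty": 0,"tz": 0,"twist": 0},{"tx": 0,"ty": 0,"tz": 0,"twist": 0}], hand=80)

```text
t: 12.43
eef_pos: [0.6014, 0.2061, 0.1412]
eef_rot: [3.142, 0.0, 1.346]
force: [-0.1, 0.4, -0.8]
gripper_width: 0.0749
gripper_force: 0.0
```

Run:
```python
from h import *
s=telemetry.get_state();print(s["t"],s["eef_pos"],s["force"],s["gripper_width"])
for n in("scene","top"):
    im,d=vision.read_camera(n); P=cloud(n,d); print(n);tilt(im,d,P,s["eef_pos"],.04,.16,.05)
    if n=="scene":cv2.imwrite("pics/s5.png",cv2.resize(im[90:260,230:450],None,fx=3.4,fy=3.4)[...,::-1])
```

```text
12.4333 [0.60137574 0.2060705  0.14122138] [-0.07026496  0.38871062 -0.75789777] 0.07485245454874093
scene
0.04 20 x [0.608  0.6268] y [0.1917 0.2259] ymid 0.2088
0.074 21 x [0.6106 0.6276] y [0.1907 0.2319] ymid 0.2113
0.091 70 x [0.6086 0.6271] y [0.1903 0.2318] ymid 0.211
0.109 61 x [0.5966 0.6276] y [0.1907 0.2359] ymid 0.2133
0.126 66 x [0.5972 0.6232] y [0.1917 0.2354] ymid 0.2136
0.143 18 x [0.6118 0.6176] y [0.2127 0.2253] ymid 0.219
top
0.091 11 x [0.5818 0.5954] y [0.1963 0.2081] ymid 0.2022
0.109 11 x [0.5824 0.5952] y [0.197 0.206] ymid 0.2015
0.126 11 x [0.5862 0.5977] y [0.1992 0.2041] ymid 0.2017
```

View pics/s5.png

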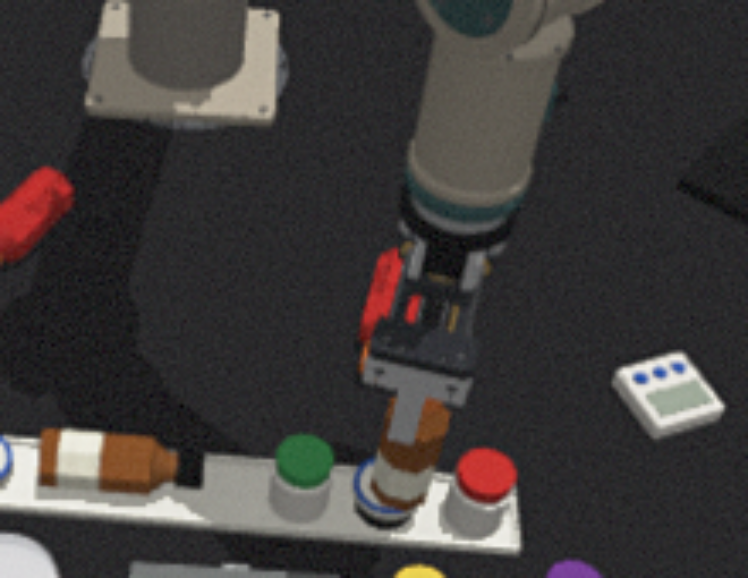

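Run:
```python
from h import *
for k in range(2):
  for n in("scene","top"):
    im,d=vision.read_camera(n); P=cloud(n,d); X,Y,Z=[P[...,i] for i in range(3)]
    hsv=cv2.cvtColor(im,cv2.COLOR_RGB2HSV).astype(int)
    box=(abs(X-.602)<.04)&(abs(Y-.21)<.037)&(d>0)
    dark=(hsv[...,2]>60)
    print(n,telemetry.get_state()["t"])
    br=(hsv[...,0]<25)&(hsv[...,1]>40)
    for a in np.arange(.04,.19,.015):
        m=box&(Z>=a)&(Z<a+.015)&br
        if m.sum()>6: q=P[m]; print(round(a,3),m.sum(),np.percentile(q[:,0],[3,97]).round(4),np.percentile(q[:,1],[2,98]).round(4),np.percentile(q[:,1],[2,98]).mean().round(4))
```

```text
scene 12.5833
0.04 43 [0.609  0.6271] [0.1902 0.2307] 0.2105
0.07 13 [0.6106 0.6266] [0.1913 0.2311] 0.2112
0.085 60 [0.6077 0.6273] [0.1897 0.2323] 0.211
0.1 64 [0.6089 0.6275] [0.1904 0.2329] 0.2116
0.115 72 [0.5921 0.6274] [0.1897 0.2363] 0.213
0.13 40 [0.6019 0.6211] [0.2086 0.2327] 0.2206
0.145 17 [0.6124 0.6183] [0.2126 0.2256] 0.2191
top 12.6333
0.04 12 [0.58   0.5985] [0.1951 0.2094] 0.2022
0.055 10 [0.5773 0.5952] [0.1957 0.2172] 0.2064
0.085 14 [0.5794 0.593 ] [0.1963 0.21  ] 0.2032
0.1 11 [0.5818 0.5947] [0.1949 0.2067] 0.2008
0.115 12 [0.5853 0.5937] [0.1968 0.2034] 0.2001
0.13 8 [0.5904 0.5987] [0.1989 0.2038] 0.2014
scene 12.6833
0.04 41 [0.61   0.6268] [0.1899 0.2317] 0.2108
0.07 9 [0.6096 0.6268] [0.191  0.2316] 0.2113
0.085 59 [0.6079 0.6278] [0.1895 0.2313] 0.2104
0.1 65 [0.6085 0.6277] [0.19  0.233] 0.2115
0.115 75 [0.5932 0.6269] [0.1896 0.2359] 0.2127
0.13 36 [0.605 0.62 ] [0.208  0.2322] 0.2201
0.145 18 [0.6119 0.6187] [0.2124 0.2258] 0.2191
top 12.7333
0.04 13 [0.5792 0.5954] [0.1956 0.2166] 0.2061
0.07 7 [0.581  0.5976] [0.1951 0.2105] 0.2028
0.085 12 [0.5817 0.5963] [0.1957 0.2097] 0.2027
0.1 12 [0.5811 0.5941] [0.1961 0.2081] 0.2021
0.115 13 [0.5851 0.5967] [0.1969 0.2031] 0.2
```

>>> send_rows(increments=[{"tx": 0,"ty": 0,"tz": -0.01,"twist": 0},{"tx": 0,"ty": 0,"tz": -0.03,"twist": 0},{"tx": 0,"ty": 0,"tz": -0.035,"twist": 0},{"tx": 0,"ty": 0,"tz": -0.02,"twist": 0},{"tx": 0,"ty": 0,"tz": 0,"twist": -6},{"tx": 0,"ty": 0,"tz": 0,"twist": -6},{"tx": -0.03,"ty": 0,"tz": 0,"twist": 0},{"tx": -0.0397,"ty": 0,"tz": 0,"twist": 0}])

```text
t: 13.4
eef_pos: [0.5998, 0.1405, 0.2375]
eef_rot: [3.14, -0.004, 1.563]
force: [0.7, -0.3, -0.4]
gripper_width: 0.075
gripper_force: 0.0
```

>>> send_rows(increments=[{"tx": -0.0397,"ty": 0,"tz": 0,"twist": 0},{"tx": -0.03,"ty": 0,"tz": 0,"twist": 0},{"tx": -0.022,"ty": 0,"tz": 0,"twist": 0},{"tx": 0,"ty": 0,"tz": 0,"twist": 0},{"tx": 0,"ty": 0,"tz": 0,"twist": 0}])

```text
t: 13.82
eef_pos: [0.5992, 0.0432, 0.2368]
eef_rot: [3.141, 0.0, 1.553]
force: [0.9, -0.4, -0.6]
gripper_width: 0.0753
gripper_force: 0.0
```

Run:
```python
from h import *
s=telemetry.get_state();print(s["t"],s["eef_pos"],s["eef_rot"])
cs=[]
for n in("scene","top"):
    im,d=vision.read_camera(n); P=cloud(n,d); X,Y,Z=[P[...,i] for i in range(3)]
    hsv=cv2.cvtColor(im,cv2.COLOR_RGB2HSV).astype(int); H,S,V=[hsv[...,i] for i in range(3)]
    box=(abs(X-.604)<.035)&(abs(Y-.21)<.038)&(d>0); print(n)
    for lo,hi in((.045,.06),(.06,.09),(.09,.125),(.15,.165),(.166,.18)):
        m=box&(Z>=lo)&(Z<hi)
        if m.sum()>4: q=P[m]; print(lo,m.sum(),np.percentile(q[:,0],[2,98]).round(4),np.percentile(q[:,1],[2,98]).round(4),"ymid",np.percentile(q[:,1],[2,98]).mean().round(4))
    oc=box&(Z>.155); print("captop",cv2.minEnclosingCircle(P[oc][:,:2].astype(np.float32)),P[oc].mean(0).round(4))
    z0=np.load(n+"0.npz"); P0=cloud(n,z0["d"])
    for nm,y in(("blue",-.2),("green",.135),("red",.28)):
        f=[]
        for Q,dd in((P0,z0["d"]),(P,d)):
            m=(abs(Q[...,0]-.6)<.05)&(abs(Q[...,1]-y)<.036)&(Q[...,2]>.052)&(Q[...,2]<.07)&(dd>0); f.append(Q[m].mean(0)[:2])
        print(nm,(f[1]-f[0]).round(4),f[1].round(4))
    c=im[150:280,300:420] if n=="scene" else im[120:220,140:260]
    cs.append(cv2.resize(c,(390,390)))
cv2.imwrite("pics/s6.png",np.hstack(cs)[...,::-1])
```

```text
13.8167 [0.59923837 0.04318263 0.23683123] [3.14091617e+00 1.19026815e-04 1.55265042e+00]
scene
0.045 55 [0.6077 0.628 ] [0.1893 0.2322] ymid 0.2108
0.06 122 [0.6075 0.6275] [0.1899 0.2329] ymid 0.2114
0.09 158 [0.6042 0.6271] [0.1899 0.2335] ymid 0.2117
0.15 48 [0.6064 0.6188] [0.199 0.228] ymid 0.2135
0.166 96 [0.5883 0.6179] [0.2002 0.2282] ymid 0.2142
captop ((0.6026308536529541, 0.21260280907154083), 0.0169094018638134) [0.6066 0.2132 0.1667]
blue [-0.0003 -0.0001] [ 0.5937 -0.2045]
green [0.0003 0.0001] [0.6048 0.1331]
red [-0.0002  0.    ] [0.606  0.2787]
top
0.045 22 [0.5784 0.602 ] [0.1938 0.2287] ymid 0.2112
0.06 50 [0.5785 0.6035] [0.1936 0.2306] ymid 0.2121
0.09 73 [0.578  0.6215] [0.1937 0.2344] ymid 0.214
0.15 29 [0.5872 0.6149] [0.2004 0.227 ] ymid 0.2137
0.166 91 [0.588  0.6174] [0.2021 0.2285] ymid 0.2153
captop ((0.6032472848892212, 0.21450865268707275), 0.016359996050596237) [0.6013 0.2144 0.1679]
blue [ 0.0086 -0.0131] [ 0.5985 -0.2153]
green [ 0.0001 -0.0001] [0.6011 0.1371]
red [0.0004 0.0001] [0.6016 0.281 ]
```

View pics/s6.png

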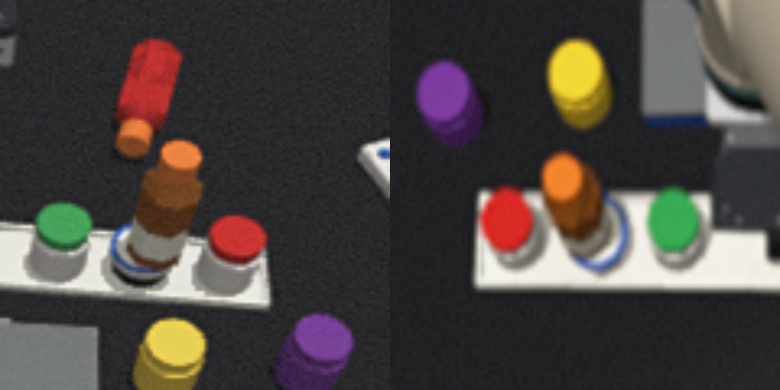

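```bash
cat > sil.py <<'E'
from h import *
from scipy.optimize import minimize
def proj(n,W):
    p,M,e=cam(n); c=(W-e)@M; x=c[:,0]/-c[:,2]; y=-c[:,1]/-c[:,2]; f=1+p["k1"]*(x*x+y*y)
    return np.c_[p["fx"]*x*f+p["cx"],p["fy"]*y*f+p["cy"]]
def bottle(x,y,z,tx,ty):
    t=np.arange(8)*np.pi/4+np.pi/8; o=np.c_[np.cos(t),np.sin(t)]; T=np.arange(24)*np.pi/12; k=np.c_[np.cos(T),np.sin(T)]
    parts=[]
    for (r0,h0,r1,h1,s) in((.0249,0,.0249,.092,o),(.0249,.092,.0125,.106,o),(.0155,.112,.0155,.135,k),(.012,.1,.012,.115,k)):
        parts.append(np.vstack([np.c_[s*r0,np.full(len(s),h0)],np.c_[s*r1,np.full(len(s),h1)]]))
    R_=R.from_euler('xyz',[-ty,tx,0]).as_matrix()
    return [q@R_.T+[x,y,z] for q in parts]
def render(n,parts,sc=4):
    m=np.zeros((420*sc,560*sc),np.uint8)
    for q in parts: cv2.fillConvexPoly(m,cv2.convexHull(((proj(n,q)+.5)*sc).astype(np.int32)),1)
    return cv2.resize(m.astype(np.float32),(560,420),interpolation=cv2.INTER_AREA)
def ring(n,x,y,z):
    T=np.arange(48)*np.pi/24; return proj(n,np.c_[x+.029*np.cos(T),y+.029*np.sin(T),np.full(48,z)])
E
cat > off.py <<'E'
from sil import *
import sys
x0,y0,zp=map(float,sys.argv[1:4]); skip=sys.argv[4:]
for n in("scene","top"):
    if n in skip: continue
    z=np.load(n+"0.npz"); i0=z["im"].astype(float); im,_=vision.read_camera(n); cv2.imwrite(f"pics/raw_{n}_{int(y0*1000)}.png",im[...,::-1])
    c=proj(n,np.array([[x0,y0,zp]]))[0].astype(int); sl=np.s_[c[1]-60:c[1]+22,c[0]-28:c[0]+28]
    # ring from first picture (blue rim), same height model
    h=cv2.cvtColor(z["im"],cv2.COLOR_RGB2HSV).astype(int); b=((h[...,0]>100)&(h[...,0]<128)&(h[...,1]>60)).astype(np.uint8)
    b[:c[1]-14]=0;b[c[1]+14:]=0;b[:,:c[0]-16]=0;b[:,c[0]+16:]=0
    u=np.argwhere(b)[:,::-1]; fr=minimize(lambda v:np.abs(cv2.distanceTransform(1-b,2,5)[np.clip(ring(n,*v,zp)[:,1].round().astype(int),0,419),np.clip(ring(n,*v,zp)[:,0].round().astype(int),0,559)]).sum(),[x0,y0],method="Nelder-Mead",options=dict(initial_simplex=[[x0,y0],[x0+.01,y0],[x0,y0+.01]]))
    hs=cv2.cvtColor(im,cv2.COLOR_RGB2HSV).astype(int)
    diff=(np.abs(im-i0).max(2)>40); am=(hs[...,0]<16)&(hs[...,1]>90); mk=((diff|am)).astype(np.float32)
    mk=cv2.morphologyEx(mk,cv2.MORPH_CLOSE,np.ones((3,3)))
    f=lambda v:((render(n,bottle(v[0],v[1],zp,v[2],v[3]))-mk)[sl]**2).sum()
    s0=np.array([x0,y0+.004,0,0]); S=np.vstack([s0,*(s0+np.diag([.008,.008,.06,.06]))])
    fb=minimize(f,s0,method="Nelder-Mead",options=dict(initial_simplex=S,maxfev=400))
    print(n,"ring",fr.x.round(4),fr.fun.round(1),"bottle",fb.x.round(4),round(fb.fun,1),"offset mm",((fb.x[:2]-fr.x)*1e3).round(1))
E
python3 off.py .602 .207 .036
```

```text
scene ring [0.6004 0.2053] 3.0 bottle [ 0.6086  0.2112 -0.056   0.0223] 603.7 offset mm [8.2 5.9]
top ring [0.6028 0.2081] 21.8 bottle [0.6027 0.2126 0.0322 0.0451] 194.3 offset mm [-0.   4.5]
```

>>> send_rows(increments=[{"tx": 0,"ty": -0.0027,"tz": 0.02,"twist": 0},{"tx": 0,"ty": 0,"tz": 0.04,"twist": 0},{"tx": 0,"ty": 0,"tz": 0.04,"twist": 0},{"tx": 0,"ty": 0,"tz": 0.04,"twist": 0},{"tx": 0,"ty": 0,"tz": 0.03,"twist": 0},{"tx": 0,"ty": 0,"tz": 0.015,"twist": 0},{"tx": 0,"ty": 0,"tz": 0,"twist": 0},{"tx": 0,"ty": 0,"tz": 0,"twist": 0}])

```text
t: 14.68
eef_pos: [0.596, 0.0463, 0.0509]
eef_rot: [-3.14, -0.001, 1.558]
force: [0.0, 0.7, 0.5]
gripper_width: 0.0748
gripper_force: 0.0
```

>>> send_rows(increments=[{"tx": -0.0022,"ty": 0,"tz": 0.015,"twist": 0},{"tx": 0,"ty": 0,"tz": 0.014,"twist": 0},{"tx": 0,"ty": 0,"tz": 0.007,"twist": 0},{"tx": 0,"ty": 0,"tz": 0,"twist": 0},{"tx": 0,"ty": 0,"tz": 0,"twist": 0}])

```text
t: 15.1
eef_pos: [0.5971, 0.0432, 0.0164]
eef_rot: [3.14, -0.001, 1.556]
force: [0.5, 0.3, -0.4]
gripper_width: 0.0749
gripper_force: 0.0
```

>>> send_rows(increments=[{"tx": 0,"ty": 0,"tz": 0,"twist": 0},{"tx": 0,"ty": 0,"tz": 0,"twist": 0},{"tx": 0,"ty": 0,"tz": 0,"twist": 0},{"tx": 0,"ty": 0,"tz": 0,"twist": 0},{"tx": 0,"ty": 0,"tz": 0,"twist": 0},{"tx": 0,"ty": 0,"tz": 0,"twist": 0},{"tx": 0,"ty": 0,"tz": 0,"twist": 0},{"tx": 0,"ty": 0,"tz": 0,"twist": 0}], hand=10, newtons=6)

```text
t: 15.77
eef_pos: [0.5962, 0.0425, 0.0152]
eef_rot: [-3.141, -0.0, 1.556]
force: [-0.1, -0.3, 0.5]
gripper_width: 0.031
gripper_force: 6.0
```

>>> send_rows(increments=[{"tx": 0,"ty": 0,"tz": 0,"twist": 0},{"tx": 0,"ty": 0,"tz": 0,"twist": 0}])

```text
t: 15.93
eef_pos: [0.5962, 0.0425, 0.0152]
eef_rot: [-3.142, 0.0, 1.556]
force: [0.8, -0.6, 0.6]
gripper_width: 0.0308
gripper_force: 6.0
```

>>> send_rows(increments=[{"tx": 0,"ty": 0,"tz": -0.005,"twist": 0},{"tx": 0,"ty": 0,"tz": -0.009,"twist": 0},{"tx": 0,"ty": 0,"tz": -0.01,"twist": 0},{"tx": 0,"ty": 0,"tz": -0.01,"twist": 0},{"tx": 0,"ty": 0,"tz": -0.01,"twist": 0},{"tx": 0,"ty": 0,"tz": -0.01,"twist": 0},{"tx": 0,"ty": 0,"tz": -0.01,"twist": 0},{"tx": 0,"ty": 0,"tz": -0.01,"twist": 0}], newtons=4)

```text
t: 16.6
eef_pos: [0.5963, 0.0425, 0.0905]
eef_rot: [3.141, -0.0, 1.556]
force: [-0.0, 0.1, -1.7]
gripper_width: 0.0305
gripper_force: 4.0
```

>>> send_rows(increments=[{"tx": 0,"ty": 0,"tz": -0.01,"twist": 0},{"tx": 0,"ty": 0,"tz": -0.01,"twist": 0},{"tx": 0,"ty": 0,"tz": -0.01,"twist": 0},{"tx": 0,"ty": 0,"tz": -0.01,"twist": 0},{"tx": 0,"ty": 0,"tz": -0.006,"twist": 0},{"tx": 0,"ty": 0,"tz": 0,"twist": 0},{"tx": 0,"ty": 0,"tz": 0,"twist": 0},{"tx": 0,"ty": 0,"tz": 0,"twist": 0}])

```text
t: 17.27
eef_pos: [0.5958, 0.0422, 0.1347]
eef_rot: [-3.141, 0.0, 1.556]
force: [-0.3, 0.0, -2.1]
gripper_width: 0.0307
gripper_force: 4.0
```

Run:
```python
from h import *
s=telemetry.get_state();print(s["t"],s["eef_pos"],s["eef_rot"],s["force"],s["gripper_width"])
im,d=vision.read_camera("scene"); P=cloud("scene",d); tilt(im,d,P,s["eef_pos"],.012,.15,.09)
cv2.imwrite("pics/s7.png",cv2.resize(im[90:260,180:400],None,fx=3.4,fy=3.4)[...,::-1])
```

```text
17.2667 [0.59580556 0.04224138 0.13469957] [-3.14056299e+00  4.15930892e-04  1.55582918e+00] [-0.34668313  0.04150814 -2.14428011] 0.030652045456513958
0.012 23 x [0.6078 0.6178] y [0.0415 0.0757] ymid 0.0586
0.071 75 x [0.6051 0.619 ] y [0.0294 0.0722] ymid 0.0508
0.091 99 x [0.5892 0.6186] y [0.0256 0.0712] ymid 0.0484
0.111 107 x [0.5882 0.6163] y [0.0284 0.0676] ymid 0.048
```

View pics/s7.png

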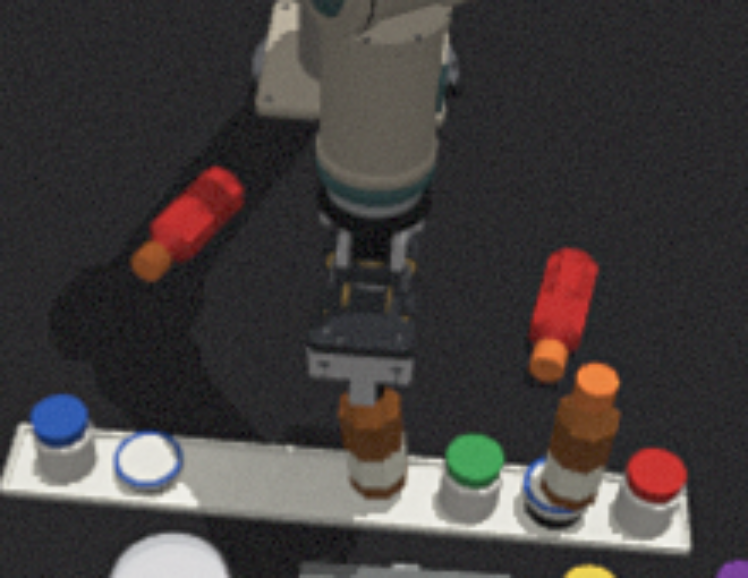

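>>> send_rows(increments=[{"tx": 0,"ty": 0,"tz": 0.004,"twist": 0},{"tx": 0,"ty": 0,"tz": 0.005,"twist": 0},{"tx": 0,"ty": 0,"tz": 0.003,"twist": 0},{"tx": 0,"ty": 0,"tz": 0.0015,"twist": 0},{"tx": 0,"ty": 0,"tz": 0.0015,"twist": 0},{"tx": 0,"ty": 0,"tz": 0,"twist": 0}], newtons=3)

```text
t: 17.82
eef_pos: [0.5967, 0.0431, 0.1205]
eef_rot: [3.141, -0.001, 1.556]
force: [-0.7, -0.5, 1.9]
gripper_width: 0.0307
gripper_force: 3.0
```

>>> send_rows(increments=[{"tx": 0,"ty": 0,"tz": 0.001,"twist": 0},{"tx": 0,"ty": 0,"tz": 0.001,"twist": 0},{"tx": 0,"ty": 0,"tz": 0,"twist": 0}])

```text
t: 18.07
eef_pos: [0.5964, 0.0427, 0.1184]
eef_rot: [3.141, -0.0, 1.556]
force: [-0.4, -0.0, 3.9]
gripper_width: 0.0307
gripper_force: 3.0
```

>>> send_rows(increments=[{"tx": 0,"ty": 0,"tz": 0.001,"twist": 0},{"tx": 0,"ty": 0,"tz": 0.001,"twist": 0},{"tx": 0,"ty": 0,"tz": 0,"twist": 0}])

```text
t: 18.32
eef_pos: [0.5963, 0.0425, 0.1161]
eef_rot: [3.142, -0.0, 1.556]
force: [-0.5, 1.1, 4.1]
gripper_width: 0.0307
gripper_force: 3.0
```

>>> send_rows(increments=[{"tx": 0,"ty": 0,"tz": 0,"twist": 0},{"tx": 0,"ty": 0,"tz": 0,"twist": 0},{"tx": 0,"ty": 0,"tz": -0.005,"twist": 0},{"tx": 0,"ty": 0,"tz": -0.015,"twist": 0},{"tx": 0,"ty": 0,"tz": -0.02,"twist": 0},{"tx": 0,"ty": 0,"tz": -0.015,"twist": 0},{"tx": 0,"ty": 0,"tz": -0.005,"twist": 0},{"tx": 0,"ty": 0,"tz": 0,"twist": 0}], newtons=15)

```text
t: 18.98
eef_pos: [0.5966, 0.0422, 0.1769]
eef_rot: [3.14, 0.0, 1.555]
force: [0.5, -0.1, -2.1]
gripper_width: 0.0306
gripper_force: 15.0
```

Run:
```python
from h import *
s=telemetry.get_state();print(s["t"],s["eef_pos"],s["eef_rot"],s["force"],s["gripper_width"])
im,d=vision.read_camera("scene"); P=cloud("scene",d); tilt(im,d,P,s["eef_pos"],.05,.2,.06)
```

```text
18.9833 [0.59664126 0.04218371 0.17686858] [3.14025928e+00 3.20054196e-04 1.55541932e+00] [ 0.47263478 -0.14074445 -2.08168267] 0.030631706178014136
0.05 7 x [0.6038 0.6181] y [0.0378 0.0772] ymid 0.0575
0.071 23 x [0.606  0.6195] y [0.037  0.0766] ymid 0.0568
0.114 70 x [0.5919 0.6198] y [0.0311 0.0745] ymid 0.0528
0.136 103 x [0.6043 0.6195] y [0.0273 0.0713] ymid 0.0493
0.157 123 x [0.5878 0.6176] y [0.0295 0.0703] ymid 0.0499
```

>>> send_rows(increments=[{"tx": 0,"ty": 0,"tz": 0.006,"twist": 0},{"tx": 0,"ty": 0,"tz": 0.014,"twist": 0},{"tx": 0,"ty": 0,"tz": 0.016,"twist": 0},{"tx": 0,"ty": 0,"tz": 0.012,"twist": 0},{"tx": 0,"ty": 0,"tz": 0.006,"twist": 0},{"tx": 0,"ty": 0,"tz": 0.002,"twist": 0},{"tx": 0,"ty": 0,"tz": 0.001,"twist": 0},{"tx": 0,"ty": 0,"tz": 0,"twist": 0}], newtons=5)

```text
t: 19.7
eef_pos: [0.5965, 0.0427, 0.1193]
eef_rot: [3.141, -0.0, 1.556]
force: [0.5, -0.5, -1.9]
gripper_width: 0.031
gripper_force: 5.0
```

>>> send_rows(increments=[{"tx": 0,"ty": 0,"tz": 0.001,"twist": 0},{"tx": 0,"ty": 0,"tz": 0.001,"twist": 0},{"tx": 0,"ty": 0,"tz": 0,"twist": 0}])

```text
t: 19.95
eef_pos: [0.5965, 0.0425, 0.1176]
eef_rot: [3.141, 0.0, 1.556]
force: [0.3, 0.1, -1.9]
gripper_width: 0.0308
gripper_force: 5.0
```

>>> send_rows(increments=[{"tx": 0,"ty": 0,"tz": 0.001,"twist": 0},{"tx": 0,"ty": 0,"tz": 0.001,"twist": 0},{"tx": 0,"ty": 0,"tz": 0,"twist": 0}])

```text
t: 20.2
eef_pos: [0.597, 0.0431, 0.1161]
eef_rot: [3.14, -0.001, 1.556]
force: [0.3, 0.3, 3.1]
gripper_width: 0.0309
gripper_force: 5.0
```

>>> send_rows(increments=[{"tx": 0,"ty": 0,"tz": 0.001,"twist": 0},{"tx": 0,"ty": 0,"tz": 0,"twist": 0}])

```text
t: 20.37
eef_pos: [0.5973, 0.0435, 0.1155]
eef_rot: [3.139, -0.001, 1.556]
force: [-1.3, 1.2, 6.2]
gripper_width: 0.031
gripper_force: 5.0
```

>>> send_rows(increments=[{"tx": 0.002,"ty": 0,"tz": 0,"twist": 0},{"tx": 0.002,"ty": 0,"tz": 0,"twist": 0},{"tx": 0.002,"ty": 0,"tz": 0,"twist": 0},{"tx": 0.002,"ty": 0,"tz": 0,"twist": 0},{"tx": 0.002,"ty": 0,"tz": 0,"twist": 0},{"tx": 0,"ty": 0,"tz": 0,"twist": 0}], newtons=4)

```text
t: 20.87
eef_pos: [0.5964, 0.0531, 0.114]
eef_rot: [-3.142, -0.0, 1.557]
force: [-0.3, 0.6, 2.4]
gripper_width: 0.0305
gripper_force: 4.0
```

Run:
```python
from h import *
s=telemetry.get_state();print(s["t"],s["eef_pos"],s["force"],s["moment"])
im,d=vision.read_camera("scene"); P=cloud("scene",d); tilt(im,d,P,s["eef_pos"],.01,.16,.06)
```

```text
20.8667 [0.59635372 0.05306215 0.11401058] [-0.27371256  0.57091406  2.38080122] [ 0.03662274 -0.11764047 -0.02360056]
0.01 15 x [0.6096 0.6198] y [0.0413 0.0765] ymid 0.0589
0.053 59 x [0.607 0.62 ] y [0.0353 0.0763] ymid 0.0558
0.074 83 x [0.6035 0.6196] y [0.0345 0.0779] ymid 0.0562
0.096 104 x [0.5902 0.6178] y [0.0365 0.0771] ymid 0.0568
```

>>> send_rows(increments=[{"tx": 0,"ty": 0,"tz": 0,"twist": 0},{"tx": 0,"ty": 0,"tz": 0,"twist": 0},{"tx": 0,"ty": 0,"tz": -0.005,"twist": 0},{"tx": 0,"ty": 0,"tz": -0.014,"twist": 0},{"tx": 0,"ty": 0,"tz": -0.016,"twist": 0},{"tx": 0,"ty": 0,"tz": -0.011,"twist": 0},{"tx": 0,"ty": 0,"tz": -0.004,"twist": 0}], newtons=15)

```text
t: 21.5
eef_pos: [0.5971, 0.0524, 0.1657]
eef_rot: [3.14, -0.0, 1.555]
force: [0.9, 0.7, -2.0]
gripper_width: 0.0306
gripper_force: 15.0
```

>>> send_rows(increments=[{"tx": -0.006,"ty": 0,"tz": 0,"twist": 0},{"tx": -0.015,"ty": 0.0002,"tz": 0,"twist": 0},{"tx": -0.025,"ty": 0.0002,"tz": 0,"twist": 0},{"tx": -0.03,"ty": 0.0003,"tz": 0,"twist": 0},{"tx": -0.03,"ty": 0.0003,"tz": 0,"twist": 0},{"tx": -0.03,"ty": 0.0003,"tz": 0,"twist": 0},{"tx": -0.025,"ty": 0.0002,"tz": 0,"twist": 0},{"tx": -0.018,"ty": 0.0002,"tz": 0,"twist": 0}])

```text
t: 22.17
eef_pos: [0.5939, -0.1311, 0.1628]
eef_rot: [-3.139, 0.002, 1.552]
force: [-0.0, 0.1, -1.9]
gripper_width: 0.0309
gripper_force: 15.0
```

>>> send_rows(increments=[{"tx": -0.009,"ty": 0,"tz": 0,"twist": 0},{"tx": -0.003,"ty": 0,"tz": 0,"twist": 0},{"tx": 0,"ty": 0,"tz": 0,"twist": 0},{"tx": 0,"ty": 0,"tz": 0,"twist": 0},{"tx": 0,"ty": 0,"tz": 0,"twist": 0}])

```text
t: 22.58
eef_pos: [0.5954, -0.1363, 0.1642]
eef_rot: [3.142, -0.001, 1.558]
force: [-1.0, 0.2, -2.3]
gripper_width: 0.0306
gripper_force: 15.0
```

Run:
```python
from h import *
s=telemetry.get_state();print(s["t"],s["eef_pos"],s["eef_rot"],s["force"])
im,d=vision.read_camera("scene"); P=cloud("scene",d); tilt(im,d,P,s["eef_pos"],.04,.2,.06)
```

```text
22.5833 [ 0.59535339 -0.13633458  0.16423324] [ 3.14157113e+00 -1.16014915e-03  1.55846763e+00] [-1.01030908  0.16852828 -2.2532172 ]
0.04 13 x [0.6036 0.6171] y [-0.1382 -0.1092] ymid -0.1237
0.063 15 x [0.604  0.6189] y [-0.14   -0.1091] ymid -0.1245
0.086 9 x [0.611 0.617] y [-0.139  -0.1173] ymid -0.1281
0.109 97 x [0.5961 0.6186] y [-0.152  -0.1092] ymid -0.1306
0.131 158 x [0.5857 0.6176] y [-0.1521 -0.1097] ymid -0.1309
0.154 28 x [0.593  0.6097] y [-0.1369 -0.1172] ymid -0.1271
```

>>> send_rows(increments=[{"tx": -0.001,"ty": 0,"tz": 0.003,"twist": 0},{"tx": -0.002,"ty": 0,"tz": 0.007,"twist": 0},{"tx": 0,"ty": 0,"tz": 0.008,"twist": 0},{"tx": 0,"ty": 0,"tz": 0.005,"twist": 0},{"tx": 0,"ty": 0,"tz": 0.002,"twist": 0},{"tx": 0,"ty": 0,"tz": 0.001,"twist": 0},{"tx": 0,"ty": 0,"tz": 0,"twist": 0}])

```text
t: 23.22
eef_pos: [0.5951, -0.1413, 0.1378]
eef_rot: [-3.141, -0.0, 1.556]
force: [0.8, 0.7, -1.2]
gripper_width: 0.0306
gripper_force: 15.0
```

>>> send_rows(increments=[{"tx": 0,"ty": 0,"tz": 0.001,"twist": 0},{"tx": 0,"ty": 0,"tz": 0.001,"twist": 0},{"tx": 0,"ty": 0,"tz": 0,"twist": 0}])

```text
t: 23.47
eef_pos: [0.5953, -0.1415, 0.1363]
eef_rot: [3.141, 0.0, 1.556]
force: [0.1, -0.3, -2.6]
gripper_width: 0.0306
gripper_force: 15.0
```

>>> send_rows(increments=[{"tx": 0,"ty": 0,"tz": 0.001,"twist": 0},{"tx": 0,"ty": 0,"tz": 0.001,"twist": 0},{"tx": 0,"ty": 0,"tz": 0,"twist": 0}])

```text
t: 23.72
eef_pos: [0.5951, -0.1415, 0.1341]
eef_rot: [-3.141, 0.0, 1.556]
force: [-0.6, 0.2, -2.5]
gripper_width: 0.0305
gripper_force: 15.0
```

>>> send_rows(increments=[{"tx": 0.0015,"ty": 0,"tz": 0.001,"twist": 0},{"tx": 0,"ty": 0,"tz": 0.001,"twist": 0},{"tx": 0,"ty": 0,"tz": 0,"twist": 0}])

```text
t: 23.97
eef_pos: [0.5951, -0.1398, 0.132]
eef_rot: [-3.141, -0.0, 1.556]
force: [-0.4, 0.0, -1.2]
gripper_width: 0.0308
gripper_force: 15.0
```

>>> send_rows(increments=[{"tx": 0,"ty": 0,"tz": 0.001,"twist": 0},{"tx": 0,"ty": 0,"tz": 0.001,"twist": 0},{"tx": 0,"ty": 0,"tz": 0,"twist": 0}])

```text
t: 24.22
eef_pos: [0.5954, -0.1397, 0.1306]
eef_rot: [3.141, -0.0, 1.556]
force: [-0.1, 0.6, 2.8]
gripper_width: 0.0304
gripper_force: 15.0
```

>>> send_rows(increments=[{"tx": 0,"ty": 0,"tz": 0,"twist": 0},{"tx": 0,"ty": 0,"tz": 0,"twist": 0},{"tx": 0,"ty": 0,"tz": -0.0005,"twist": 0},{"tx": 0,"ty": 0,"tz": 0,"twist": 0}], newtons=3)

```text
t: 24.55
eef_pos: [0.5954, -0.14, 0.1309]
eef_rot: [3.141, 0.0, 1.556]
force: [-1.3, 0.5, 1.2]
gripper_width: 0.0307
gripper_force: 3.0
```

Run:
```python
from h import *
s=telemetry.get_state();print(s["t"],s["eef_pos"],s["eef_rot"],s["force"])
im,d=vision.read_camera("scene"); P=cloud("scene",d); tilt(im,d,P,s["eef_pos"],.02,.17,.06)
```

```text
24.55 [ 0.59544518 -0.1399763   0.13089071] [3.14104537e+00 2.78579135e-06 1.55585390e+00] [-1.26928877  0.47053282  1.20973325]
0.02 23 x [0.606  0.6178] y [-0.149 -0.113] ymid -0.131
0.063 38 x [0.5958 0.6178] y [-0.1549 -0.1131] ymid -0.134
0.084 91 x [0.5927 0.6182] y [-0.1568 -0.1131] ymid -0.135
0.106 133 x [0.5877 0.6169] y [-0.1542 -0.1141] ymid -0.1341
0.127 6 x [0.5973 0.6028] y [-0.1289 -0.1217] ymid -0.1253
```

Centred and vertical; release and retreat.

>>> send_rows(increments=[{"tx": 0,"ty": 0,"tz": -0.0004,"twist": 0},{"tx": 0,"ty": 0,"tz": 0,"twist": 0},{"tx": 0,"ty": 0,"tz": 0,"twist": 0}])

```text
t: 24.85
eef_pos: [0.5953, -0.14, 0.131]
eef_rot: [3.141, -0.0, 1.556]
force: [-0.3, 1.2, 1.1]
gripper_width: 0.0306
gripper_force: 3.0
```

>>> send_rows(increments=[{"tx": 0,"ty": 0,"tz": 0,"twist": 0},{"tx": 0,"ty": 0,"tz": 0,"twist": 0},{"tx": 0,"ty": 0,"tz": 0,"twist": 0},{"tx": 0,"ty": 0,"tz": 0,"twist": 0},{"tx": 0,"ty": 0,"tz": 0,"twist": 0},{"tx": 0,"ty": 0,"tz": 0,"twist": 0},{"tx": 0,"ty": 0,"tz": 0,"twist": 0},{"tx": 0,"ty": 0,"tz": 0,"twist": 0}], hand=80)

```text
t: 25.52
eef_pos: [0.5952, -0.14, 0.1311]
eef_rot: [-3.142, -0.0, 1.556]
force: [0.1, -0.9, -0.1]
gripper_width: 0.0747
gripper_force: 0.0
```

>>> send_rows(increments=[{"tx": 0,"ty": 0,"tz": -0.008,"twist": 0},{"tx": 0,"ty": 0,"tz": -0.025,"twist": 0},{"tx": 0,"ty": 0,"tz": -0.035,"twist": 0},{"tx": 0,"ty": 0,"tz": -0.035,"twist": 0},{"tx": 0.03,"ty": 0,"tz": 0,"twist": 0},{"tx": 0.035,"ty": -0.035,"tz": 0,"twist": 0},{"tx": 0.02,"ty": -0.035,"tz": 0,"twist": 0},{"tx": 0.01,"ty": -0.035,"tz": 0,"twist": 0}])

```text
t: 26.18
eef_pos: [0.4961, -0.0453, 0.2349]
eef_rot: [3.14, -0.002, 1.56]
force: [-0.2, -0.1, -0.2]
gripper_width: 0.0754
gripper_force: 0.0
```

>>> send_rows(increments=[{"tx": 0,"ty": -0.03,"tz": 0,"twist": 0},{"tx": 0,"ty": -0.02,"tz": 0,"twist": 0},{"tx": 0,"ty": 0,"tz": 0,"twist": 0},{"tx": 0,"ty": 0,"tz": 0,"twist": 0}])

```text
t: 26.52
eef_pos: [0.4473, -0.0486, 0.235]
eef_rot: [3.14, 0.001, 1.556]
force: [0.3, 0.0, 0.9]
gripper_width: 0.0752
gripper_force: 0.0
```

```bash
python3 off.py .602 .207 .036; python3 off.py .5965 -.133 .0215
python3 - <<'E'
from h import *
a=cv2.imread("pics/raw_scene_207.png");b=cv2.imread("pics/raw_top_207.png")
cv2.imwrite("pics/s8.png",np.vstack([cv2.resize(a[160:260,170:410],(720,300)),cv2.resize(b[110:210,150:390],(720,300))]))
E
```

```text
scene ring [0.6004 0.2053] 3.0 bottle [ 0.6072  0.2111 -0.0229  0.03  ] 606.6 offset mm [6.8 5.8]
top ring [0.6028 0.2081] 21.8 bottle [0.6034 0.2126 0.0269 0.0462] 193.8 offset mm [0.6 4.4]
scene ring [ 0.5939 -0.135 ] 12.0 bottle [ 0.5951 -0.1329  0.1119  0.0041] 505.2 offset mm [1.1 2.1]
top ring [ 0.5985 -0.1324] 17.0 bottle [ 0.5487 -0.0842  0.9094 -0.2584] 1400.3 offset mm [-49.8  48.2]
```

View pics/s8.png

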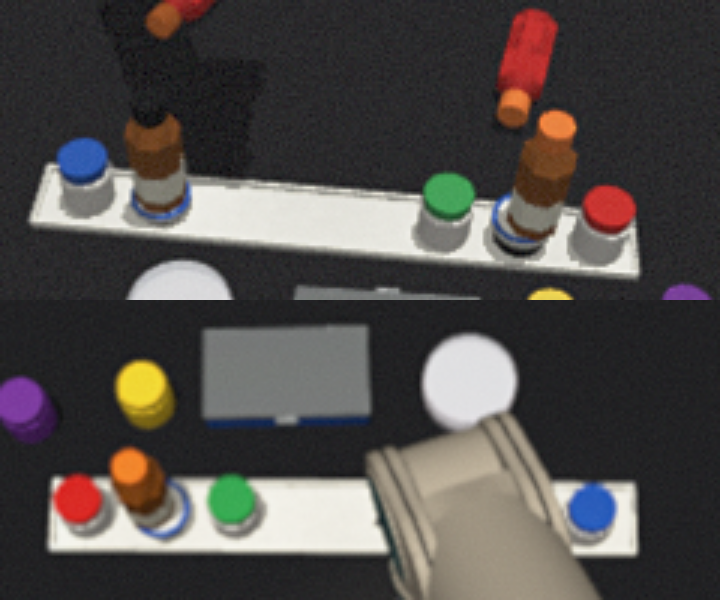

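```bash
cat > edge.py <<'E'
from sil import *
def yz(n,uv,x):
    A=world(n,uv,np.ones(len(uv))); e=cam(n)[2]; k=(x-e[0])/(A[:,0]-e[0]); return (e+(A-e)*k[:,None])[:,1:]
n="scene"
im,_=vision.read_camera(n); z=np.load("scene0.npz")
hs=cv2.cvtColor(im,cv2.COLOR_RGB2HSV).astype(int); am=(hs[...,0]<20)&(hs[...,1]>110)
h0=cv2.cvtColor(z["im"],cv2.COLOR_RGB2HSV).astype(int); bl=(h0[...,0]>100)&(h0[...,0]<128)&(h0[...,1]>60)
for nm,x0,y0,zp in(("b@ring_b",.603,.207,.036),("a@ring_a",.596,-.134,.0215)):
    c=proj(n,np.array([[x0,y0,zp]]))[0].round().astype(int); print(nm,"centre px",c)
    u=np.argwhere(bl[c[1]-12:c[1]+12,c[0]-15:c[0]+15])+[c[1]-12,c[0]-15]
    l,rr=u[:,1].min()-.5,u[:,1].max()+.5; print(" rim cols",l,rr,"ymid",yz(n,[[l,c[1]],[rr,c[1]]],x0)[:,0].mean().round(4))
    for v in range(c[1]-34,c[1]+10,2):
        cols=np.where(am[v,c[0]-18:c[0]+24])[0]+c[0]-18
        if len(cols)>4:
            q=yz(n,[[cols[0]-.5,v],[cols[-1]+.5,v]],x0); print("  row",v,cols[0],cols[-1],"ymid",q[:,0].mean().round(4),"w",(q[1,0]-q[0,0]).round(4),"z",q[0,1].round(3))
E
python3 edge.py
```

```text
b@ring_b centre px [345 232]
 rim cols 333.5 354.5 ymid 0.205
  row 198 335 360 ymid 0.1928 w 0.0636 z 0.175
  row 200 337 361 ymid 0.1976 w 0.0615 z 0.168
  row 202 338 362 ymid 0.2013 w 0.0618 z 0.161
  row 204 349 361 ymid 0.215 w 0.0323 z 0.156
  row 206 346 360 ymid 0.2113 w 0.0375 z 0.147
  row 208 345 359 ymid 0.21 w 0.0377 z 0.139
  row 210 344 361 ymid 0.2126 w 0.0455 z 0.131
  row 212 343 362 ymid 0.2139 w 0.0509 z 0.123
  row 214 343 361 ymid 0.214 w 0.0486 z 0.115
  row 216 343 361 ymid 0.2153 w 0.0489 z 0.106
  row 218 342 360 ymid 0.2141 w 0.0493 z 0.098
  row 220 342 359 ymid 0.2141 w 0.047 z 0.089
  row 222 342 368 ymid 0.2272 w 0.0707 z 0.081
  row 224 343 368 ymid 0.23 w 0.0685 z 0.073
  row 226 345 368 ymid 0.2342 w 0.0636 z 0.064
  row 228 350 368 ymid 0.2424 w 0.0506 z 0.057
  row 232 339 368 ymid 0.2307 w 0.0812 z 0.036
  row 234 340 368 ymid 0.2336 w 0.0789 z 0.027
  row 238 344 351 ymid 0.2189 w 0.0221 z 0.009
a@ring_a centre px [223 225]
 rim cols 213.5 233.5 ymid -0.1338
  row 199 213 227 ymid -0.1328 w 0.0402 z 0.13
  row 201 212 229 ymid -0.1323 w 0.0486 z 0.122
  row 203 212 230 ymid -0.1317 w 0.0516 z 0.113
  row 205 211 229 ymid -0.1352 w 0.0519 z 0.105
  row 207 212 230 ymid -0.1333 w 0.0522 z 0.097
  row 209 212 230 ymid -0.1341 w 0.0525 z 0.088
  row 211 213 229 ymid -0.1349 w 0.0473 z 0.08
  row 213 213 228 ymid -0.1371 w 0.0448 z 0.071
  row 215 214 229 ymid -0.1352 w 0.0451 z 0.062
  row 217 216 227 ymid -0.136 w 0.034 z 0.054
  row 229 219 226 ymid -0.1384 w 0.0236 z -0.001
```

>>> send_rows(increments=[{"tx": 0.018,"ty": 0.01,"tz": 0,"twist": 0},{"tx": 0.034,"ty": 0.02,"tz": 0,"twist": 0},{"tx": 0.034,"ty": 0.02,"tz": 0,"twist": 0},{"tx": 0.034,"ty": 0.02,"tz": 0,"twist": 0},{"tx": 0.034,"ty": 0.02,"tz": 0,"twist": 0},{"tx": 0.034,"ty": 0.02,"tz": 0,"twist": 0},{"tx": 0.034,"ty": 0.02,"tz": 0,"twist": 0},{"tx": 0.027,"ty": 0.014,"tz": 0,"twist": 0}])

```text
t: 27.43
eef_pos: [0.5964, 0.202, 0.2333]
eef_rot: [-3.141, -0.002, 1.557]
force: [-0.2, -0.2, 0.2]
gripper_width: 0.0753
gripper_force: 0.0
```

>>> send_rows(increments=[{"tx": 0.014,"ty": 0.008,"tz": 0,"twist": 0},{"tx": 0,"ty": 0,"tz": 0,"twist": 0},{"tx": 0,"ty": 0,"tz": 0,"twist": 0},{"tx": 0,"ty": 0,"tz": 0,"twist": 0}])

```text
t: 27.77
eef_pos: [0.6028, 0.2111, 0.2334]
eef_rot: [-3.14, 0.001, 1.555]
force: [-0.4, 0.5, 0.5]
gripper_width: 0.0754
gripper_force: 0.0
```

>>> send_rows(increments=[{"tx": 0.002,"ty": 0,"tz": 0.01,"twist": 0},{"tx": 0,"ty": 0,"tz": 0.025,"twist": 0},{"tx": 0,"ty": 0,"tz": 0.025,"twist": 0},{"tx": 0,"ty": 0,"tz": 0.02,"twist": 0},{"tx": 0,"ty": 0,"tz": 0.01,"twist": 0},{"tx": 0,"ty": 0,"tz": 0.003,"twist": 0},{"tx": 0,"ty": 0,"tz": 0,"twist": 0},{"tx": 0,"ty": 0,"tz": 0,"twist": 0}])

```text
t: 28.43
eef_pos: [0.6037, 0.2145, 0.1421]
eef_rot: [3.14, -0.001, 1.555]
force: [0.6, -0.8, 0.2]
gripper_width: 0.0753
gripper_force: 0.0
```

>>> send_rows(increments=[{"tx": 0,"ty": 0,"tz": 0,"twist": 0},{"tx": 0,"ty": 0,"tz": 0,"twist": 0},{"tx": 0,"ty": 0,"tz": 0,"twist": 0},{"tx": 0,"ty": 0,"tz": 0,"twist": 0},{"tx": 0,"ty": 0,"tz": 0,"twist": 0},{"tx": 0,"ty": 0,"tz": 0,"twist": 0},{"tx": 0,"ty": 0,"tz": 0,"twist": 0},{"tx": 0,"ty": 0,"tz": 0,"twist": 0}], hand=10, newtons=10)

```text
t: 29.1
eef_pos: [0.6032, 0.2144, 0.1411]
eef_rot: [3.141, -0.0, 1.556]
force: [0.4, -0.5, -0.8]
gripper_width: 0.0305
gripper_force: 10.0
```

>>> send_rows(increments=[{"tx": 0,"ty": 0,"tz": 0,"twist": 0},{"tx": 0,"ty": 0,"tz": 0,"twist": 0},{"tx": 0,"ty": 0,"tz": 0,"twist": 0}])

```text
t: 29.35
eef_pos: [0.6032, 0.2144, 0.1411]
eef_rot: [3.141, -0.0, 1.556]
force: [0.5, -0.3, 0.4]
gripper_width: 0.0306
gripper_force: 10.0
```

```bash
python3 edge.py | head -16
```

```text
b@ring_b centre px [345 232]
 rim cols 333.5 354.5 ymid 0.205
  row 198 335 345 ymid 0.1744 w 0.027 z 0.175
  row 200 336 345 ymid 0.1767 w 0.0247 z 0.168
  row 208 345 351 ymid 0.2 w 0.0176 z 0.139
  row 210 344 361 ymid 0.2126 w 0.0455 z 0.131
  row 212 343 361 ymid 0.2126 w 0.0484 z 0.123
  row 214 343 361 ymid 0.214 w 0.0486 z 0.115
  row 216 343 361 ymid 0.2153 w 0.0489 z 0.106
  row 218 342 360 ymid 0.2141 w 0.0493 z 0.098
  row 220 342 359 ymid 0.2141 w 0.047 z 0.089
  row 222 342 368 ymid 0.2272 w 0.0707 z 0.081
  row 224 343 367 ymid 0.2287 w 0.0659 z 0.073
  row 226 345 368 ymid 0.2342 w 0.0636 z 0.064
  row 228 350 368 ymid 0.2424 w 0.0506 z 0.057
  row 232 340 368 ymid 0.232 w 0.0784 z 0.036
```

>>> send_rows(increments=[{"tx": 0,"ty": 0,"tz": -0.002,"twist": 0},{"tx": 0,"ty": 0,"tz": -0.003,"twist": 0},{"tx": 0,"ty": 0,"tz": -0.001,"twist": 0},{"tx": -0.002,"ty": 0,"tz": 0,"twist": 0},{"tx": -0.003,"ty": 0,"tz": 0,"twist": 0},{"tx": -0.002,"ty": 0,"tz": 0,"twist": 0},{"tx": 0,"ty": 0,"tz": 0,"twist": 0},{"tx": 0,"ty": 0,"tz": 0,"twist": 0}])

```text
t: 30.07
eef_pos: [0.603, 0.207, 0.147]
eef_rot: [-3.141, 0.0, 1.555]
force: [-0.7, 0.1, -1.5]
gripper_width: 0.0308
gripper_force: 10.0
```

```bash
python3 edge.py | sed -n 5,12p
python3 - <<'E'
from h import *
s=telemetry.get_state();print(s["t"],s["eef_pos"],s["force"])
im,d=vision.read_camera("scene"); P=cloud("scene",d); tilt(im,d,P,s["eef_pos"],.04,.17,.05)
E
```

```text
row 206 342 348 ymid 0.1913 w 0.0176 z 0.146
  row 208 342 358 ymid 0.205 w 0.0428 z 0.138
  row 210 341 359 ymid 0.2063 w 0.0481 z 0.13
  row 212 341 359 ymid 0.2075 w 0.0484 z 0.122
  row 214 340 358 ymid 0.2063 w 0.0487 z 0.114
  row 216 340 357 ymid 0.2063 w 0.0464 z 0.106
  row 218 339 357 ymid 0.2063 w 0.0493 z 0.097
  row 220 339 356 ymid 0.2063 w 0.047 z 0.089
30.1167 [0.60291501 0.20726556 0.14703321] [-0.17457432 -0.03158394 -1.97833666]
0.04 31 x [0.6127 0.6275] y [0.1842 0.2199] ymid 0.2021
0.077 13 x [0.6123 0.6254] y [0.1851 0.2233] ymid 0.2042
0.096 74 x [0.6082 0.6267] y [0.1836 0.2241] ymid 0.2039
0.114 100 x [0.6048 0.626 ] y [0.1832 0.225 ] ymid 0.2041
0.133 87 x [0.5952 0.6221] y [0.1856 0.2271] ymid 0.2063
0.151 9 x [0.6077 0.6136] y [0.1922 0.1975] ymid 0.1949
```

>>> send_rows(increments=[{"tx": 0,"ty": 0,"tz": 0.002,"twist": 0},{"tx": 0,"ty": 0,"tz": 0.002,"twist": 0},{"tx": 0,"ty": 0,"tz": 0.001,"twist": 0},{"tx": 0,"ty": 0,"tz": 0.0005,"twist": 0},{"tx": 0,"ty": 0,"tz": 0,"twist": 0}])

```text
t: 30.58
eef_pos: [0.6028, 0.2074, 0.1415]
eef_rot: [-3.141, 0.0, 1.556]
force: [0.7, 0.2, -1.4]
gripper_width: 0.0307
gripper_force: 10.0
```

>>> send_rows(increments=[{"tx": 0,"ty": 0,"tz": 0.0005,"twist": 0},{"tx": 0,"ty": 0,"tz": 0.0005,"twist": 0},{"tx": 0,"ty": 0,"tz": 0,"twist": 0}])

```text
t: 30.83
eef_pos: [0.6029, 0.2075, 0.1408]
eef_rot: [3.141, -0.0, 1.556]
force: [-0.7, -0.4, 1.0]
gripper_width: 0.031
gripper_force: 10.0
```

>>> send_rows(increments=[{"tx": 0,"ty": 0,"tz": 0,"twist": 0},{"tx": 0,"ty": 0,"tz": 0,"twist": 0},{"tx": 0,"ty": 0,"tz": 0,"twist": 0}], newtons=3)

```text
t: 31.08
eef_pos: [0.6031, 0.2075, 0.1408]
eef_rot: [3.141, -0.0, 1.556]
force: [-0.2, -0.6, 0.8]
gripper_width: 0.0309
gripper_force: 3.0
```

>>> send_rows(increments=[{"tx": 0,"ty": 0,"tz": 0,"twist": 0},{"tx": 0,"ty": 0,"tz": 0,"twist": 0},{"tx": 0,"ty": 0,"tz": 0,"twist": 0},{"tx": 0,"ty": 0,"tz": 0,"twist": 0},{"tx": 0,"ty": 0,"tz": 0,"twist": 0},{"tx": 0,"ty": 0,"tz": 0,"twist": 0},{"tx": 0,"ty": 0,"tz": 0,"twist": 0},{"tx": 0,"ty": 0,"tz": 0,"twist": 0}], hand=80)

```text
t: 31.75
eef_pos: [0.603, 0.2074, 0.1406]
eef_rot: [3.142, -0.0, 1.556]
force: [0.2, 0.0, -1.1]
gripper_width: 0.0752
gripper_force: 0.0
```

>>> send_rows(increments=[{"tx": 0,"ty": 0,"tz": -0.008,"twist": 0},{"tx": 0,"ty": 0,"tz": -0.025,"twist": 0},{"tx": 0,"ty": 0,"tz": -0.035,"twist": 0},{"tx": 0,"ty": 0,"tz": -0.03,"twist": 0},{"tx": -0.02,"ty": -0.03,"tz": 0,"twist": 0},{"tx": -0.03,"ty": -0.03,"tz": 0,"twist": 0},{"tx": -0.03,"ty": -0.03,"tz": 0,"twist": 0},{"tx": -0.03,"ty": -0.03,"tz": 0,"twist": 0}])

```text
t: 32.42
eef_pos: [0.4816, 0.1, 0.2391]
eef_rot: [3.141, 0.0, 1.557]
force: [0.4, -0.8, -0.2]
gripper_width: 0.0752
gripper_force: 0.0
```

>>> send_rows(increments=[{"tx": -0.02,"ty": -0.02,"tz": 0,"twist": 0},{"tx": 0,"ty": 0,"tz": 0,"twist": 0},{"tx": 0,"ty": 0,"tz": 0,"twist": 0},{"tx": 0,"ty": 0,"tz": 0,"twist": 0}])

```text
t: 32.75
eef_pos: [0.4639, 0.0818, 0.2395]
eef_rot: [3.139, -0.001, 1.556]
force: [-0.0, 1.2, 0.4]
gripper_width: 0.0751
gripper_force: 0.0
```

```bash
python3 edge.py | grep -E "ring|z 0.(09|1)"
python3 - <<'E'
from h import *
s=telemetry.get_state();print(s["t"],s["eef_pos"])
for n in("scene","top"):
    im,d=vision.read_camera(n); P=cloud(n,d); Z=P[...,2]
    for x,y,zp in((.603,.207,.036),(.596,-.134,.0215)):
        b=(abs(P[...,0]-x)<.035)&(abs(P[...,1]-y)<.035)&(d>0)
        for lo,hi in((.01,.05),(.05,.085),(.12,.15)):
            m=b&(Z>zp+lo)&(Z<zp+hi)
            if m.sum()>5:q=P[m];print(n,y,lo,m.sum(),np.percentile(q[:,0],[2,98]).round(4),np.percentile(q[:,1],[2,98]).mean().round(4))
    z0=np.load(n+"0.npz"); P0=cloud(n,z0["d"])
    for nm,y in(("blue",-.2),("green",.135),("red",.28)):
        f=[]
        for Q,dd in((P0,z0["d"]),(P,d)):
            m=(abs(Q[...,0]-.6)<.05)&(abs(Q[...,1]-y)<.03)&(Q[...,2]>.052)&(Q[...,2]<.07)&(dd>0); f.append(Q[m].mean(0)[:2])
        print(nm,(f[1]-f[0]).round(4))
E
```

```text
b@ring_b centre px [345 232]
  row 198 335 357 ymid 0.1891 w 0.0563 z 0.175
  row 200 337 359 ymid 0.1952 w 0.0566 z 0.168
  row 202 339 359 ymid 0.1988 w 0.052 z 0.161
  row 204 346 358 ymid 0.2075 w 0.0323 z 0.155
  row 206 343 357 ymid 0.2038 w 0.0375 z 0.147
  row 208 342 357 ymid 0.2037 w 0.0403 z 0.138
  row 210 341 358 ymid 0.205 w 0.0456 z 0.13
  row 212 341 359 ymid 0.2075 w 0.0484 z 0.122
  row 214 340 358 ymid 0.2063 w 0.0487 z 0.114
  row 216 340 358 ymid 0.2076 w 0.049 z 0.106
  row 218 339 357 ymid 0.2063 w 0.0493 z 0.097
a@ring_a centre px [223 225]
  row 199 213 227 ymid -0.1328 w 0.0402 z 0.13
  row 201 212 229 ymid -0.1323 w 0.0486 z 0.122
  row 203 212 229 ymid -0.1331 w 0.0489 z 0.113
  row 205 211 229 ymid -0.1352 w 0.0519 z 0.105
  row 207 212 230 ymid -0.1333 w 0.0522 z 0.097
32.8 [0.46397246 0.08232045 0.23923477]
scene 0.207 0.01 161 [0.6058 0.6269] 0.2045
scene 0.207 0.05 154 [0.6072 0.6274] 0.2043
scene 0.207 0.12 128 [0.5904 0.6178] 0.2062
scene -0.134 0.01 163 [0.5898 0.6185] -0.134
scene -0.134 0.05 150 [0.5905 0.6189] -0.1337
scene -0.134 0.12 128 [0.5808 0.6099] -0.1342
blue [-0.0001 -0.0002]
green [0.0002 0.0001]
red [-0.0002  0.0003]
top 0.207 0.01 28 [0.5777 0.5901] 0.2143
top 0.207 0.05 27 [0.5771 0.5838] 0.2124
top 0.207 0.12 44 [0.5869 0.6134] 0.215
top -0.134 0.01 65 [0.5727 0.6038] -0.1298
top -0.134 0.05 56 [0.5729 0.5981] -0.1291
top -0.134 0.12 117 [0.5794 0.6081] -0.1303
blue [ 0.     -0.0001]
green [nan nan]
red [-0.     -0.0001]<stdin>:14: RuntimeWarning: Mean of empty slice.
  ret = um.true_divide(
```

Both bottles measure upright and centred, the jars haven't moved, and the robot is clear. I'm handing the job in.

```bash
python3 -c "
from workcell import job
print(job.finish_job())"
```

```text
the job is handed in; nothing more can be done
None
```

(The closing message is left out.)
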